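Rotate the sensor packs in a sloped stock lane

TASK

First take the oldest pack from the front of the sloped lane and set it down gently, upright, in the yellow issue tray. Then load the new green-lidded pack into the high end of the lane, behind the others, and push the row gently down the lane until the next pack rests against the orange front stop and no gaps are left between the packs. Leave the fitting, the jar and the spanner where they are.

Things in the scene. Friction and masses are not known exactly. Their poses are not given: they have to be found in the camera images.
- stop: Orange front stop at the lane's low end, 6 mm thick, 22 mm high. Its frame is the lane's frame: origin on the lane floor's centre line at the face the front pack rests against; x runs up the slope along the lane, y across it, z square to the floor, which slopes at 15 degrees. Press the row against it with less than 35 N.
- lane: The sloped lane, fixed on the bench: origin on the bench under its middle, x level, towards the high end. In the stop's frame the floor reaches from x = -6 to 244 mm, 50 mm wide inside, open at the high end, between blue side walls 4 mm thick and 10 mm high. Friction holds the packs: they do not slide by themselves, and moving the row takes up to about 4 N; a marked rise in force means it is home.
- cover (a point): Centre of the top of the blue sheet-metal cover over the lane. In the stop's frame it spans x = 60 to 128 mm, its sides stand at y = 26 to 29 mm either way, its roof is 54 to 57 mm above the floor. Under and behind it, behind the next pack, stands more stock whose number and place are not reported, with small gaps between the packs.
- lane_rear (a point): Point on the lane floor's centre line, 205 mm up the lane from the stop: the free loading place at the high end. No stock in the lane reaches beyond 166 mm from the stop at the start.
- oldest_pack: Oldest pack, in front at the stop: a rigid blue plastic box with a white lid, 52 mm long (its x), 44 mm wide (its y), 48 mm high (its z), about 0.18 kg. Origin at the centre of its underside. At the start its x points up the lane and it is tilted with the lane.
- next_pack: Next pack, second in the lane: at the start its front 5 mm stand clear in front of the cover, the rest is under it. The same box, size and axes as the oldest pack.
- new_pack: New pack, standing upright on the bench: the same box and axes but with a green lid.
- issue_tray: Yellow shallow tray fixed on the bench, 110 mm (x) by 120 mm (y) outside, rim 12 mm high, walls and floor 4 mm thick. Origin at the centre of its underside.
- fitting: Bystander: steel pipe fitting standing upright, 34 mm across, 46 mm high; origin at the centre of its underside.
- jar: Bystander: small jar with a black cap, 44 mm across, 55 mm high; origin at the centre of its underside.
- spanner: Bystander: open spanner lying on the bench, 140 mm long along its x; origin at its middle.
There are look-alikes about, which are no part of the job. Leave any pink look-alike of the new_pack alone.

How it is judged:
By the outcome, as a careful person would: the job done as asked, in the order asked, and still so for the second after the job is handed in, with the robot touching nothing.
It also fails if it takes over 62 s, if anything falls off the work surface, if the arm or the gripper's body presses on something with over 40 N, if the wrist force passes 120 N, or if a joint passes its speed limit or range.

ROBOT

A 6-joint arm with a two-finger parallel gripper is mounted at the origin on the work surface. World frame = base frame: x ahead of the robot, y to its left, z up, the work surface at z = 0. Lengths are in m, angles in rad, forces in N, time in s.
With the tool pointing down it reaches from about 0.35 to 0.85 m from the base axis. Payload 8.1 kg.
Tool frame: the origin (TCP) lies at the very end of the fingers, on their centre line; the grasp point (between the pads) lies 19 mm behind it (grasp_offset is the distance from the TCP to the grasp point, in m); z points along the fingers, y is the direction in which the jaws open and shut (so a half turn about z gives the same grasp; the last joint's range is limited). The gripper opens to 93 mm and grips with 3 to 60 N. Pads are 15 mm wide; open, the fingers measure 128 mm over their backs; the gripper's body (75 mm by 188 mm) begins 65 mm behind the grasp point.
Start: joints at [-1.429, 0.13, 1.488, -0, 1.523, -0.085], TCP at [0.135, -0.585, 0.219] pointing down, gripper open.
Joint ranges: [-2.96, 2.96], [-0.89, 2.26], [0.02, 2.5], [-1.34, 4.48], [0, 2.73], [-2.66, 2.66]. Speed limits (rad/s): [2.39, 2.39, 2.79, 3.14, 3.14, 3.14].

INTERFACE

Orientations are given as a rotation vector (axis times angle).
In Python, from plant import read_state, read_camera, close_job, search_frame, masks_of, grasp_offset gives the robot as it stands.
- The arm moves only by the tool drive_tool, never from a script. Its argument "plan" is a list of rows, each an object with "claw": the closure, from 0 (fully open) to 1 (shut); "linear": the shift along the tool's x, y, z in cm, a list of three; "angular": the turn, a rotation vector about the tool's x, y, z in degrees, a list of three. In form: [{"claw": claw, "linear": [tx, ty, tz], "angular": [ax, ay, az]}, ...]. A call has 1 to 12 rows; each row shifts and turns the commanded pose from where the row before left it, along the tool's axes as they then stand; what a row does not reach is not made up. A row lasts 1/8 s, in which the tool goes at most 62.5 mm and 10.7 degrees, less where a joint would pass 70% of its speed; a pose out of reach is approached as far as the arm can. A call is refused whole if a number of a shift passes 6.25 or a number of a turn 10.7, either way. A call with a gripper value outside its range is refused whole. The fingers move at their own pace and stop on an object; "newtons" is the grip in N (left out, the last holds). Time passes only in rows, so rows that do not move let the fingers close. It gives the time, the measured TCP pose, the force and the opening at its end, in the units of the state.
- read_state(): the state, without advancing time (a new reading comes with each control period).
- read_camera(name): name is "scene" or "top"; returns a dict with "pixels" (480x640x3 uint8, red, green, blue), "K" (3x3 intrinsics, pixels), "D" ([k1, k2, p1, p2, k3] as OpenCV has them; the pictures are not rectified), "xyz" and "attitude" of the camera in the world. Camera axes: x right, y up, looking along -z (the intrinsics and any distortion apply to the point x, -y, -z); pixel columns grow to the right and rows downward; lengths in m; the calibration is good to about 2 mm. A picture is of the moment at which its call begins. There is no depth.
- close_job(): hands the job in, once; it reports no verdict.
Trained networks look in a picture, given as the dict that the camera call returned (one of the last four; its "shot" number tells which), for a name from the list of things; names that differ only in an ending like _2 or _b are one class to them, and where a whole thing is asked for, a point or a joint stands for the part that bears it (a point fixed in the world has none). Each returns a list of dicts, best first, with "p" (0 to 1); they miss things now and then, are a little off and sometimes report something else, mostly with a low value. They report only what shows in the picture. A call takes as long as a camera call. They do not tell look-alikes from the thing itself.
- search_frame(picture, label): "at" ([x, y, z] in m, in world coordinates, good to about 4 mm: the middle of the surface that is visible of it).
- masks_of(picture, label): "mask" (480x640 bool, what is visible of it).
The state is a dict: "t": time; "q": joint angles; "dq": joint speeds; "joint_torque": joint torques, N m; "tool_pos": TCP position; "orientation": TCP orientation; "force": force on the tool from outside, world axes, zero at the start; "wrist_torque": the same for the moment, N m; "opening": finger opening in m.
Only numpy, scipy, OpenCV 4.12 (cv2) and the standard library are available. Lean on these libraries where they do the work, as an engineer would, in place of code of your own. Each camera call takes 0.05 s, during which the arm holds its last target.

## Working session

There is one attempt and no reset: what is moved stays moved. The work goes in short steps, Python scripts to look and compute and a tool call to move; the robot and the scene stay as the last step left them, time stands still between calls to the robot, and variables do not carry over. Pictures are saved under pics/ and viewed, and the job is handed in when it is done.

Besides the shell and the picture viewer there is one more tool, called by a JSON object that holds its "name" and its "arguments", one argument or row to a line. drive_tool: Moves the arm, as the interface text tells. Its arguments: {"type":"object","properties":{"plan":{"type":"array"},"newtons":{"type":"number"}},"required":["plan"]}

```bash
ls; mkdir -p pics
python3 - <<'E'
from plant import *
import cv2
s=read_state(); print(s)
print(grasp_offset if not callable(grasp_offset) else grasp_offset())
for n in("scene","top"):
    p=read_camera(n); cv2.imwrite(f"pics/{n}0.png",p["pixels"][:,:,::-1]); print(n,p["K"],p["D"],p["xyz"],p["attitude"],p["shot"])
    for l in ["stop","lane","cover","lane_rear","oldest_pack","next_pack","new_pack","issue_tray","fitting","jar","spanner"]:
        print(l,[([round(float(v),4) for v in d["at"]],round(d["p"],2)) for d in search_frame(p,l)][:5])
print(read_state()["t"])
E
```

```text
pics
{'t': 0.0, 'q': array([-1.42940709e+00,  1.31158566e-01,  1.48926330e+00, -2.00246312e-05,
        1.52300553e+00, -8.54144493e-02]), 'dq': array([-6.73007131e-05,  6.51678470e-04, -1.09558731e-03, -1.17057577e-05,
        1.30375179e-04,  3.08868867e-05]), 'joint_torque': array([-1.14041401e-05, -5.59847867e+01, -4.91753519e+01,  7.68774748e-02,
        3.60213860e-02, -1.35950499e-04]), 'tool_pos': array([ 0.13484419, -0.5840687 ,  0.21759778]), 'orientation': array([-3.11959202e+00, -3.55293344e-01,  1.11988963e-04]), 'force': array([-0.34553228,  0.57796113,  0.03245188]), 'wrist_torque': array([-0.01509771,  0.03725877, -0.00242373]), 'opening': 0.09287798230052279}
0.0188
scene [[497.01043382   0.         317.8096673 ]
 [  0.         497.01043382 246.15502581]
 [  0.           0.           1.        ]] [-0.12221912  0.          0.          0.          0.        ] [ 0.9615327  -0.55754957  0.605675  ] [0.9124331  0.27400661 0.59292871] 1
stop [([0.6533, -0.106, 0.0393], 0.84), ([0.4609, 0.2158, 0.0317], 0.47)]
lane [([0.664, -0.0044, 0.0778], 0.83)]
cover [([0.6527, -0.1044
[... 531 characters left out ...]
23], 0.23)]
top [[512.28350516   0.         316.5163269 ]
 [  0.         512.28350516 239.89907307]
 [  0.           0.           1.        ]] [-0.10969798  0.          0.          0.          0.        ] [0.46303653 0.02260814 1.03360233] [ 0.05987664 -0.0970615  -1.56808144] 2
stop []
lane [([0.6273, 0.0354, 0.0834], 0.66)]
cover []
lane_rear []
oldest_pack [([0.6426, -0.082, 0.0766], 0.62)]
next_pack []
new_pack [([0.4325, 0.3328, 0.0444], 0.93), ([0.5581, 0.2241, 0.0528], 0.75), ([0.4528, 0.2225, 0.0495], 0.57)]
issue_tray [([0.4886, -0.2838, 0.0062], 0.75)]
fitting [([0.5991, -0.3158, 0.0308], 0.81), ([0.6099, 0.3239, 0.0555], 0.23)]
jar []
spanner [([0.4191, 0.0576, 0.0051], 0.78)]
1.2
```

View pictures.

View pics/scene0.png

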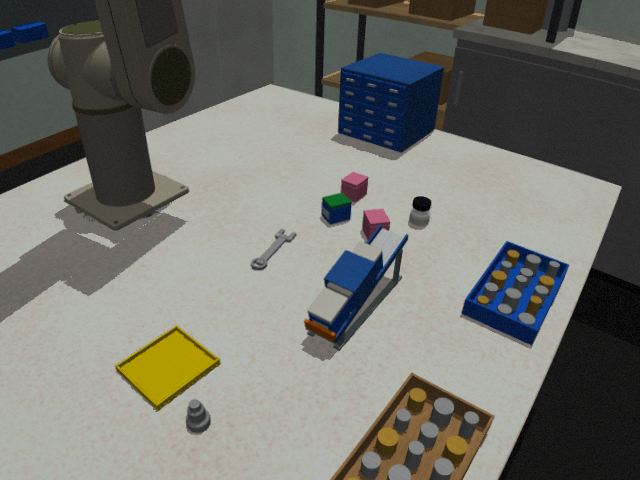

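View pics/top0.png

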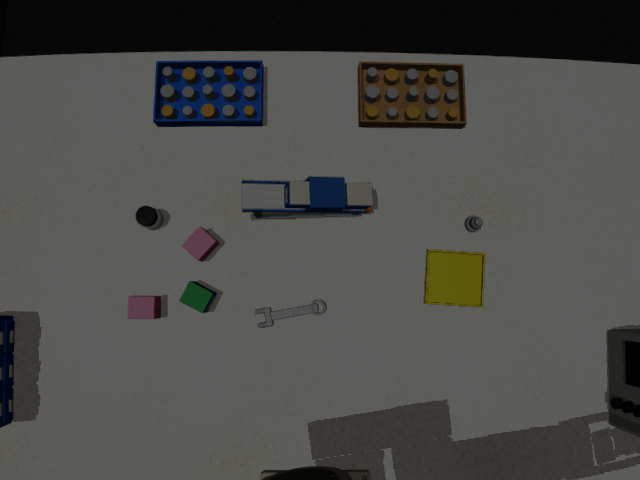

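Run:
```python
import cv2
a=cv2.imread("pics/scene0.png"); b=cv2.imread("pics/top0.png")
cv2.imwrite("pics/c1.png",cv2.resize(a[220:350,290:420],None,fx=4.6,fy=4.6,interpolation=cv2.INTER_CUBIC))
cv2.imwrite("pics/c2.png",cv2.resize(cv2.convertScaleAbs(b[165:230,235:385],alpha=1.5),None,fx=5.3,fy=5.3,interpolation=cv2.INTER_CUBIC))
c=cv2.resize(a[165:245,310:440],None,fx=6,fy=6,interpolation=cv2.INTER_CUBIC)
cv2.imwrite("pics/c3.png",c)
cv2.imwrite("pics/c4.png",cv2.resize(cv2.convertScaleAbs(b[220:325,115:225],alpha=1.7),None,fx=5.5,fy=5.5,interpolation=cv2.INTER_CUBIC))
```

```text
(no output)
```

View pics/c1.png

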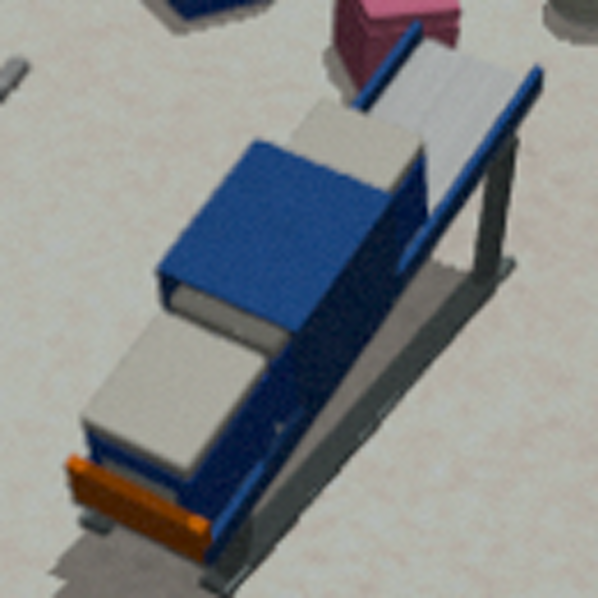

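View pics/c2.png

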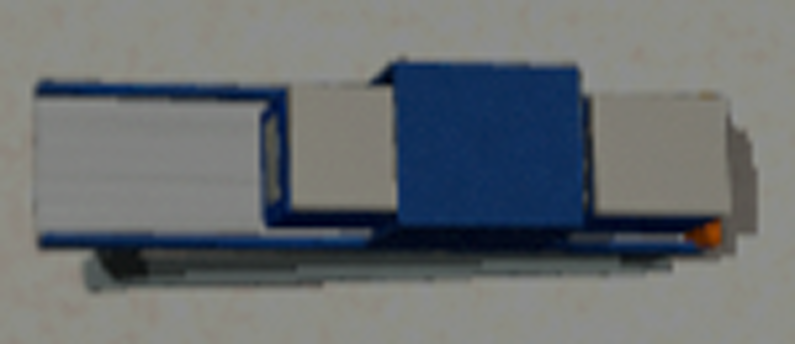

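View pics/c3.png

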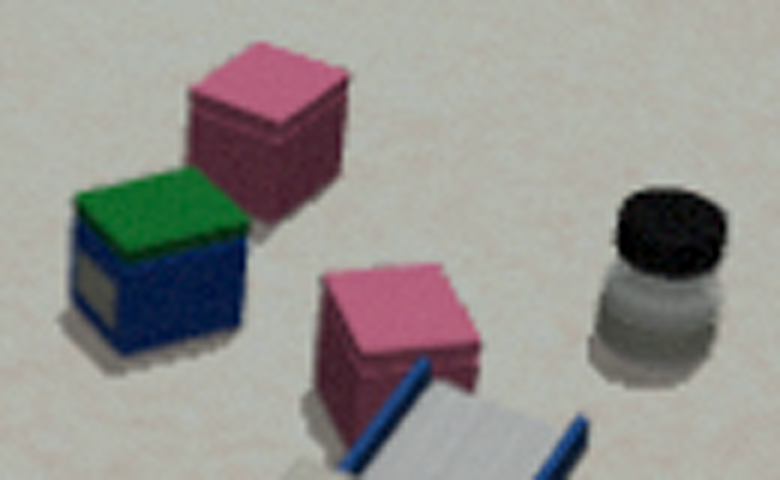

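View pics/c4.png

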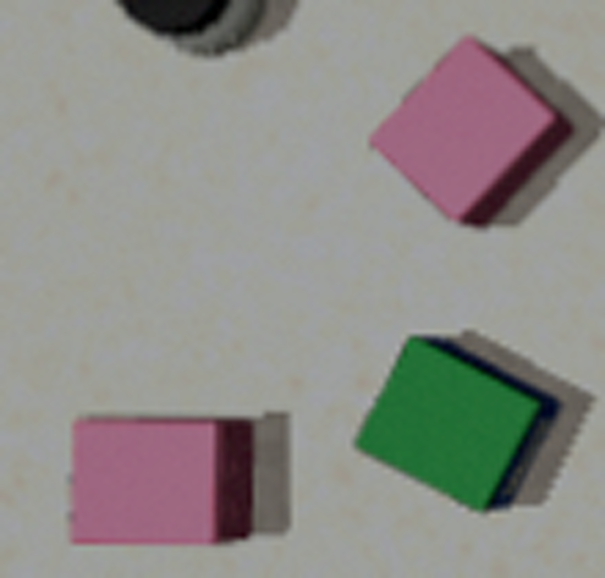

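```bash
cat > h.py <<'E'
import numpy as np, cv2
from scipy.spatial.transform import Rotation as Ro
from scipy.optimize import least_squares
CAM={"scene":dict(K=np.array([[497.01043382,0,317.8096673],[0,497.01043382,246.15502581],[0,0,1]]),D=np.array([-0.12221912,0,0,0,0]),t=np.array([0.9615327,-0.55754957,0.605675]),r=[0.9124331,0.27400661,0.59292871]),
"top":dict(K=np.array([[512.28350516,0,316.5163269],[0,512.28350516,239.89907307],[0,0,1]]),D=np.array([-0.10969798,0,0,0,0]),t=np.array([0.46303653,0.02260814,1.03360233]),r=[0.05987664,-0.0970615,-1.56808144])}
F=np.diag([1.,-1,-1])
def proj(cam,P):
    c=CAM[cam]; R=Ro.from_rotvec(c["r"]).as_matrix()
    A=F@R.T; tv=-A@c["t"]
    return cv2.projectPoints(np.atleast_2d(P).astype(float),cv2.Rodrigues(A)[0],tv,c["K"],c["D"])[0].reshape(-1,2)
def lane_R(yaw): # yaw = heading of lane x (level) in world
    return Ro.from_euler("z",yaw).as_matrix()@Ro.from_euler("y",-np.radians(15)).as_matrix()
def crop(px,s,off): return (np.array(px,float)+.5)/s-.5+np.array(off)
def back(cam,uv,z):
    c=CAM[cam]; R=Ro.from_rotvec(c["r"]).as_matrix()
    n=cv2.undistortPoints(np.array(uv,float).reshape(-1,1,2),c["K"],c["D"]).reshape(-1,2)
    d=(R@F@np.c_[n,np.ones(len(n))].T).T
    return c["t"]+d*((z-c["t"][2])/d[:,2])[:,None]
E
cat > fit.py <<'E'
from h import *
L=[(60,29,57),(60,-29,57),(128,-29,57),(128,29,57),(0,22,48),(0,-22,48),(52,-22,48),(52,22,48),(244,-29,10)]
S=crop([(158,272),(292,332),(393,192),(262,140),(82,420),(188,473),(268,356),(155,310),(541,68)],4.6,(290,220))
LT=[(128,-29,57),(60,-29,57),(60,29,57),(128,29,57),(52,-22,48),(0,-22,48),(0,22,48),(52,22,48),(244,-29,10),(244,29,10)]
T=crop([(388,65),(578,67),(580,228),(395,222),(595,97),(728,97),(722,217),(595,213),(37,82),(40,248)],5.3,(235,165))
L=np.array(L)/1e3;LT=np.array(LT)/1e3
def res(p,cams):
    P=lambda X:p[:3]+X@lane_R(p[3]).T
    o=[]
    if "s" in cams:o.append(proj("scene",P(L))-S)
    if "t" in cams:o.append(proj("top",P(LT))-T)
    return np.vstack(o)
for cams in("s","t","st"):
    r=least_squares(lambda p:res(p,cams).ravel(),[.65,-.1,.02,1.57],x_scale=[.01,.01,.01,.01])
    print(cams,r.x.round(4),np.degrees(r.x[3]).round(2)); print(res(r.x,cams).round(1).tolist())
    print("rear205",(r.x[:3]+lane_R(r.x[3])@[.205,0,0]).round(4))
# new pack
S2=crop([(75,200),(127,255),(248,225),(192,168)],6,(310,165)); 
S2=np.vstack([S2,crop([(72,300),(122,355),(240,325)],6,(310,165))])
T2=crop([(545,402),(485,510),(357,443),(413,338)],5.5,(115,220))
print(back("scene",S2[:4],.048).round(4).tolist()); print(back("top",T2,.048).round(4).tolist())
# order scene corners
def corners(p,z,cs): 
    R=Ro.from_euler("z",p[2]).as_matrix()
    return np.array([p[0],p[1],0])+ (np.array([(a*.026,b*.022,z) for a,b in cs])@R.T)
# scene: 0=left(-x,+y?) 
cs=[(-1,1),(-1,-1),(1,-1),(1,1)]; ct=[(-1,-1),(-1,1),(1,1),(1,-1)]
def r2(p,cams):
    o=[]
    if "s" in cams:o+= [proj("scene",corners(p,.048,cs))-S2[:4],proj("scene",corners(p,0,cs[:3]))-S2[4:]]
    if "t" in cams:o+= [proj("top",corners(p,.048,ct))-T2]
    return np.vstack(o)
for cams in("s","t","st"):
    r=least_squares(lambda p:r2(p,cams).ravel(),[.45,.22,1.1],x_scale=.01)
    print(cams,r.x.round(4),np.degrees(r.x[2])); print(r2(r.x,cams).round(1).tolist())
E
python3 fit.py
```

```text
s [ 0.6468 -0.0906  0.0196  1.6064] 92.04
[[-0.8, -0.5], [1.0, 0.4], [0.3, 0.8], [-1.5, -0.3], [-0.7, -0.5], [-0.1, -0.4], [0.2, 0.4], [1.4, -0.2], [-0.0, 0.2]]
rear205 [0.6398 0.1073 0.0726]
t [ 0.648  -0.0939  0.0213  1.6046] 91.94
[[0.5, -0.6], [-0.5, 0.2], [0.4, 0.3], [0.2, 0.9], [-1.1, -0.7], [-0.8, 0.1], [1.4, -0.0], [-0.2, 0.3], [0.1, 0.0], [0.1, -0.6]]
rear205 [0.6413 0.104  0.0744]
st [ 0.6482 -0.0936  0.0223  1.6064] 92.04
[[-1.1, -0.5], [0.8, 0.5], [0.3, 0.8], [-1.7, -0.4], [-1.1, -0.3], [-0.4, -0.1], [-0.0, 0.5], [1.1, -0.2], [0.1, -0.0], [0.3, -0.7], [-0.6, -0.0], [0.3, 0.1], [0.0, 0.8], [-1.3, -0.9], [-0.9, -0.2], [1.3, -0.3], [-0.3, 0.1], [-0.1, 0.0], [-0.1, -0.6]]
rear205 [0.6412 0.1043 0.0754]
[[0.4274, 0.2138, 0.048], [0.4641, 0.1944, 0.048], [0.4867, 0.2384, 0.048], [0.448, 0.2597, 0.048]]
[[0.4598, 0.1963, 0.048], [0.4222, 0.2167, 0.048], [0.4452, 0.2621, 0.048], [0.4818, 0.2431, 0.048]]
s [0.4547 0.2295 1.0925] 62.59819779300763
[[-0.8, -1.1], [-0.2, -0.7], [0.8, -0.9], [0.4, -0.7], [-0.9, 0.6], [-0.2, 1.4], [0.8, 1.0]]
t [0.4523 0.2296 1.1026] 63.1758822874409
[[-0.0, -0.2], [0.2, 0.7], [-0.3, 0.4], [0.1, -0.9]]
st [0.4534 0.2299 1.1015] 63.11219106920213
[[-1.2, -1.3], [-0.4, -0.9], [0.4, -1.2], [-0.1, -0.9], [-1.3, 0.4], [-0.4, 1.1], [0.4, 0.6], [-0.2, -0.8], [0.0, 0.1], [-0.5, -0.2], [-0.0, -1.5]]
```

```bash
cat > ov.py <<'E'
from h import *
import sys
def box(x0,x1,y0,y1,z0,z1):
    c=np.array([(x,y,z) for x in(x0,x1) for y in(y0,y1) for z in(z0,z1)])/1e3
    e=[(0,1),(2,3),(4,5),(6,7),(0,2),(1,3),(4,6),(5,7),(0,4),(1,5),(2,6),(3,7)]
    return c,e
def draw(img,cam,off,s,b,o,R,col):
    c,e=b; uv=proj(cam,o+c@R.T)
    q=((uv-np.array(off)+.5)*s-.5)
    for i,j in e: cv2.line(img,tuple(int(round(v*16)) for v in q[i]),tuple(int(round(v*16)) for v in q[j]),col,1,cv2.LINE_AA,4)
def crop_img(fn,x0,y0,x1,y1,s,g=1.0):
    return cv2.resize(cv2.convertScaleAbs(cv2.imread(fn)[y0:y1,x0:x1],alpha=g),None,fx=s,fy=s,interpolation=cv2.INTER_LINEAR)
E
cat > ov1.py <<'E'
from ov import *
o=np.array([.6482,-.0936,.0223]);R=lane_R(np.radians(92.04))
bs=[(box(60,128,-29,29,54,57),(0,255,255)),(box(0,52,-22,22,0,48),(0,0,255)),(box(-6,244,-29,-25,0,10),(0,255,0)),(box(-6,244,25,29,0,10),(0,255,0)),(box(-6,0,-29,29,0,22),(255,0,255))]
for cam,fn,c,s,g,out in[("scene","pics/scene0.png",(300,225,415,345),5,1.2,"o1"),("top","pics/top0.png",(235,165,385,230),5.3,2,"o2")]:
    im=crop_img(fn,*c,s,g)
    for b,col in bs: draw(im,cam,c[:2],s,b,o,R,col)
    cv2.imwrite(f"pics/{out}.png",im)
o=np.array([.4534,.2299,0]);R=Ro.from_euler("z",63.1,degrees=True).as_matrix()
ims=[]
for cam,fn,c,s,g in[("scene","pics/scene0.png",(315,185,360,230),8,1.2),("top","pics/top0.png",(175,275,220,320),8,2)]:
    im=crop_img(fn,*c,s,g); draw(im,cam,c[:2],s,box(-26,26,-22,22,0,48),o,R,(0,255,255)); ims.append(im)
cv2.imwrite("pics/o3.png",np.hstack(ims))
E
python3 ov1.py
```

```text
(no output)
```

View pics/o1.png

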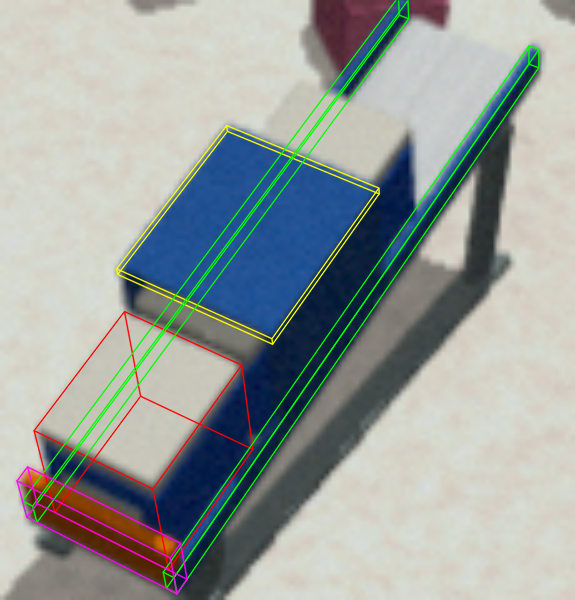

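View pics/o2.png

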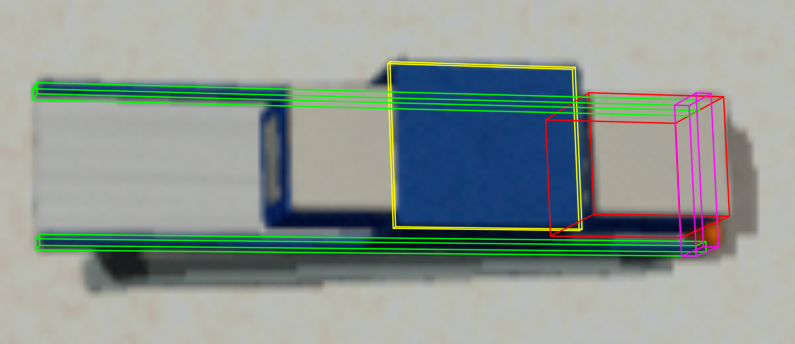

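View pics/o3.png

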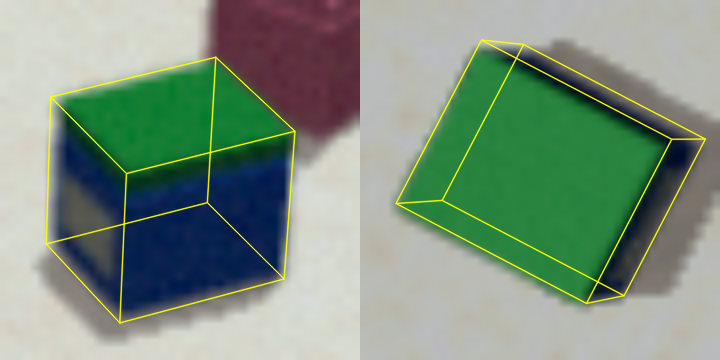

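```bash
cat > mv.py <<'E'
from h import *
from plant import read_state
LO=np.array([.6482,-.0936,.0223]); LY=np.radians(92.04)
def lane_pose(x,y,z,lo=None,tilt=0):
    lo=LO if lo is None else lo
    R=lane_R(LY); return lo+R@(np.array([x,y,z])/1e3), R@np.diag([1.,-1,-1])
def down_pose(x,y,z,head):
    return np.array([x,y,z]),Ro.from_euler("z",head,degrees=True).as_matrix()@np.diag([1.,-1,-1])
def cur():
    s=read_state(); return s["tool_pos"],Ro.from_rotvec(s["orientation"]).as_matrix(),s
def plan(P0,P1,n,rd=1,ad=1,turn_rows=None):
    p,R=P0[0].copy(),P0[1].copy(); p1,R1=P1
    rows=[]
    for k in range(n):
        m=n-k
        lin=np.round(R.T@(p1-p)/m*100,rd)
        mt=max(1,(turn_rows or n)-k)
        a=np.round(np.degrees(Ro.from_matrix(R.T@R1).as_rotvec())/mt,ad)
        rows.append((lin.tolist(),a.tolist())); p=p+R@lin/100; R=R@Ro.from_rotvec(np.radians(a)).as_matrix()
    for r in rows: print(r)
    print("end err mm",((p-p1)*1e3).round(2), "deg",np.degrees(Ro.from_matrix(R.T@R1).magnitude()).round(2))
    return p,R
def inlane(p,R,lo=None):
    lo=LO if lo is None else lo
    L=lane_R(LY); print("lane mm",(L.T@(p-lo)*1e3).round(2),"rot err deg",np.degrees(Ro.from_matrix((L@np.diag([1.,-1,-1])).T@R).as_rotvec()).round(2))
E
python3 - <<'E'
from mv import *
p,R,s=cur(); t=lane_pose(26,0,115); print(t[0])
plan((p,R),t,20)
E
```

```text
[ 0.64836553 -0.09824717  0.14011077]
([3.0, -1.8, 0.4], [0.5, 0.6, -3.9])
([3.2, -1.6, 0.4], [0.5, 0.6, -3.9])
([3.3, -1.4, 0.5], [0.5, 0.6, -3.9])
([3.3, -1.1, 0.5], [0.5, 0.6, -3.9])
([3.4, -0.9, 0.6], [0.5, 0.6, -3.9])
([3.4, -0.7, 0.6], [0.5, 0.6, -3.9])
([3.5, -0.4, 0.7], [0.5, 0.6, -3.9])
([3.5, -0.2, 0.7], [0.5, 0.6, -3.9])
([3.5, 0.1, 0.7], [0.5, 0.6, -3.9])
([3.5, 0.3, 0.8], [0.5, 0.7, -4.0])
([3.4, 0.6, 0.8], [0.5, 0.6, -3.9])
([3.4, 0.8, 0.8], [0.5, 0.7, -4.0])
([3.3, 1.0, 0.9], [0.5, 0.6, -3.9])
([3.2, 1.3, 0.9], [0.5, 0.7, -4.0])
([3.1, 1.5, 0.9], [0.5, 0.7, -3.9])
([2.9, 1.7, 0.9], [0.5, 0.6, -4.0])
([2.8, 1.9, 1.0], [0.5, 0.7, -3.9])
([2.7, 2.1, 1.0], [0.6, 0.6, -4.0])
([2.5, 2.3, 1.0], [0.6, 0.7, -3.9])
([2.3, 2.5, 0.9], [0.5, 0.6, -4.0])
end err mm [-0.39  0.04  0.52] deg 0.04
```

{"name": "drive_tool", "arguments": {
  "plan": [
    {"claw": 0,"linear": [3.0,-1.8,0.4],"angular": [0.5,0.6,-3.9]},
    {"claw": 0,"linear": [3.2,-1.6,0.4],"angular": [0.5,0.6,-3.9]},
    {"claw": 0,"linear": [3.3,-1.4,0.5],"angular": [0.5,0.6,-3.9]},
    {"claw": 0,"linear": [3.3,-1.1,0.5],"angular": [0.5,0.6,-3.9]},
    {"claw": 0,"linear": [3.4,-0.9,0.6],"angular": [0.5,0.6,-3.9]},
    {"claw": 0,"linear": [3.4,-0.7,0.6],"angular": [0.5,0.6,-3.9]},
    {"claw": 0,"linear": [3.5,-0.4,0.7],"angular": [0.5,0.6,-3.9]},
    {"claw": 0,"linear": [3.5,-0.2,0.7],"angular": [0.5,0.6,-3.9]},
    {"claw": 0,"linear": [3.5,0.1,0.7],"angular": [0.5,0.6,-3.9]},
    {"claw": 0,"linear": [3.5,0.3,0.8],"angular": [0.5,0.7,-4.0]},
    {"claw": 0,"linear": [3.4,0.6,0.8],"angular": [0.5,0.6,-3.9]},
    {"claw": 0,"linear": [3.4,0.8,0.8],"angular": [0.5,0.7,-4.0]}
  ],
  "newtons": 15
}}

```text
t: 2.7
tool_pos: [0.4442, -0.2906, 0.1721]
orientation: [-2.613, -1.515, -0.172]
force: [0.3, -0.6, 0.2]
opening: 0.0934
```

{"name": "drive_tool", "arguments": {
  "plan": [
    {"claw": 0,"linear": [3.3,1.0,0.9],"angular": [0.5,0.6,-3.9]},
    {"claw": 0,"linear": [3.2,1.3,0.9],"angular": [0.5,0.7,-4.0]},
    {"claw": 0,"linear": [3.1,1.5,0.9],"angular": [0.5,0.7,-3.9]},
    {"claw": 0,"linear": [2.9,1.7,0.9],"angular": [0.5,0.6,-4.0]},
    {"claw": 0,"linear": [2.8,1.9,1.0],"angular": [0.5,0.7,-3.9]},
    {"claw": 0,"linear": [2.7,2.1,1.0],"angular": [0.6,0.6,-4.0]},
    {"claw": 0,"linear": [2.5,2.3,1.0],"angular": [0.6,0.7,-3.9]},
    {"claw": 0,"linear": [2.3,2.5,0.9],"angular": [0.5,0.6,-4.0]},
    {"claw": 0,"linear": [0,0,0],"angular": [0,0,0]},
    {"claw": 0,"linear": [0,0,0],"angular": [0,0,0]}
  ]
}}

```text
t: 3.95
tool_pos: [0.6476, -0.0985, 0.1404]
orientation: [-2.043, -2.117, -0.268]
force: [-0.6, 0.8, 1.0]
opening: 0.093
```

Run:
```python
from mv import *
from plant import read_camera
p,R,s=cur(); print(s["t"],s["q"].round(3),s["force"].round(2)); inlane(p,R)
t=lane_pose(26,0,60)
plan((p,R),t,4,2,1)
for n in("scene","top"):
    c=read_camera(n); cv2.imwrite(f"pics/{n}1.png",c["pixels"][:,:,::-1])
a=cv2.imread("pics/scene1.png")[150:390,220:480];b=cv2.convertScaleAbs(cv2.imread("pics/top1.png")[120:360,220:480],alpha=1.8)
cv2.imwrite("pics/v1.png",cv2.resize(np.hstack([a,b]),None,fx=1.53,fy=1.53))
```

```text
3.95 [-0.367  0.398  1.341  0.24   1.509 -0.431] [-0.61  0.84  0.99]
lane mm [ 25.86   0.75 115.32] rot err deg [ 0.03 -0.04  0.01]
([0.0, 0.02, 1.38], [-0.0, 0.0, -0.0])
([0.01, 0.02, 1.38], [-0.0, 0.0, -0.0])
([0.0, 0.02, 1.39], [-0.0, 0.0, -0.0])
([0.01, 0.02, 1.38], [-0.0, 0.0, -0.0])
end err mm [0.02 0.02 0.02] deg 0.05
```

View pics/v1.png

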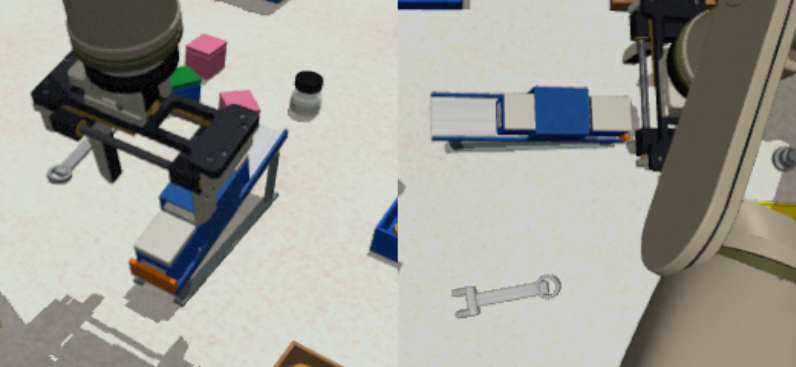

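{"name": "drive_tool", "arguments": {
  "plan": [
    {"claw": 0,"linear": [0,0,2],"angular": [0,0,0]},
    {"claw": 0,"linear": [0,0.1,2],"angular": [0,0,0]},
    {"claw": 0,"linear": [0,0,2],"angular": [0,0,0]},
    {"claw": 0,"linear": [0,0,1.5],"angular": [0,0,0]},
    {"claw": 0,"linear": [0,0,1.0],"angular": [0,0,0]},
    {"claw": 0,"linear": [0,0,0],"angular": [0,0,0]},
    {"claw": 0,"linear": [0,0,0],"angular": [0,0,0]}
  ]
}}

```text
t: 4.92
tool_pos: [0.6488, -0.0765, 0.0593]
orientation: [-2.043, -2.118, -0.27]
force: [1.4, -0.3, 0.3]
opening: 0.0928
```

Run:
```python
from mv import *
from plant import read_camera
p,R,s=cur(); print(s["t"],s["q"].round(3),s["force"].round(2)); inlane(p,R)
for n in("scene",):
    c=read_camera(n); cv2.imwrite(f"pics/{n}2.png",c["pixels"][:,:,::-1])
a=cv2.imread("pics/scene2.png")[200:360,270:430]
cv2.imwrite("pics/v2.png",cv2.resize(a,None,fx=3.7,fy=3.7))
```

```text
4.925 [-0.337  0.458  1.418  0.248  1.367 -0.436] [ 1.42 -0.29  0.25]
lane mm [26.11 -1.22 31.33] rot err deg [-0.07 -0.05 -0.05]
```

View pics/v2.png

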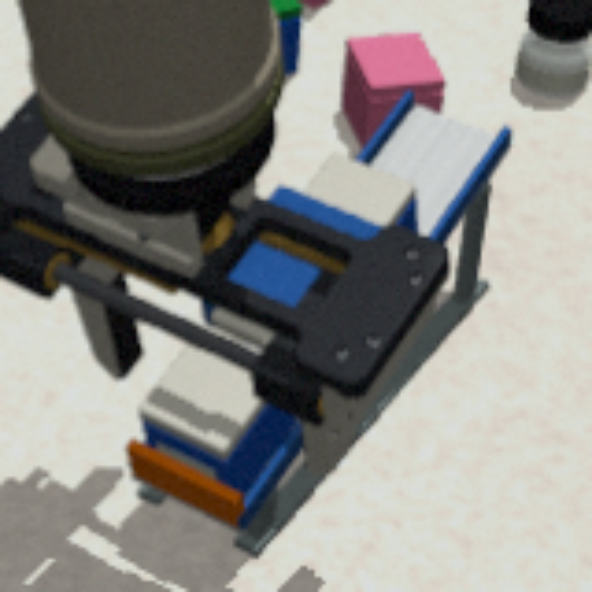

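{"name": "drive_tool", "arguments": {
  "plan": [
    {"claw": 0,"linear": [0,-0.1,0.9],"angular": [0,0,0]},
    {"claw": 0,"linear": [0,0,0.8],"angular": [0,0,0]},
    {"claw": 0,"linear": [0,0,0],"angular": [0,0,0]},
    {"claw": 0,"linear": [0,0,0],"angular": [0,0,0]}
  ]
}}

```text
t: 5.48
tool_pos: [0.647, -0.0718, 0.042]
orientation: [-2.042, -2.117, -0.268]
force: [-0.1, -1.0, 0.6]
opening: 0.0927
```

Run:
```python
from mv import *
p,R,s=cur(); print(s["t"],s["q"].round(3),s["force"].round(2)); inlane(p,R)
```

```text
5.475 [-0.331  0.472  1.434  0.251  1.339 -0.438] [-0.08 -1.01  0.64]
lane mm [26.18  0.46 13.33] rot err deg [ 0.02 -0.02 -0.03]
```

{"name": "drive_tool", "arguments": {
  "plan": [
    {"claw": 1,"linear": [0,0,0],"angular": [0,0,0]},
    {"claw": 1,"linear": [0,0,0],"angular": [0,0,0]},
    {"claw": 1,"linear": [0,0,0],"angular": [0,0,0]},
    {"claw": 1,"linear": [0,0,0],"angular": [0,0,0]},
    {"claw": 1,"linear": [0,0,0],"angular": [0,0,0]},
    {"claw": 1,"linear": [0,0,0],"angular": [0,0,0]}
  ]
}}

```text
t: 6.22
tool_pos: [0.6472, -0.0719, 0.0423]
orientation: [-2.042, -2.117, -0.269]
force: [0.6, -0.9, 0.6]
opening: 0.044
```

{"name": "drive_tool", "arguments": {
  "plan": [
    {"claw": 1,"linear": [0,0,-0.5],"angular": [0,0,0]},
    {"claw": 1,"linear": [0,0,-1.0],"angular": [0,0,0]},
    {"claw": 1,"linear": [0,0,-1.5],"angular": [0,0,0]},
    {"claw": 1,"linear": [0,0,-2],"angular": [0,0,0]},
    {"claw": 1,"linear": [0,0,-2],"angular": [0,0,0]},
    {"claw": 1,"linear": [0,0,-1.5],"angular": [0,0,0]},
    {"claw": 1,"linear": [0,0,0],"angular": [0,0,0]},
    {"claw": 1,"linear": [0,0,0],"angular": [0,0,0]}
  ]
}}

```text
t: 7.22
tool_pos: [0.6474, -0.0936, 0.1236]
orientation: [-2.042, -2.117, -0.268]
force: [0.3, 1.1, -2.3]
opening: 0.0435
```

```bash
cat > ov2.py <<'E'
from ov import *
from mv import *
from plant import read_camera
import sys
tag=sys.argv[1]
p,R,s=cur(); print(s["t"],s["force"].round(2),s["opening"]); inlane(p,R)
c=read_camera("scene"); cv2.imwrite(f"pics/scene{tag}.png",c["pixels"][:,:,::-1])
c=read_camera("top"); cv2.imwrite(f"pics/top{tag}.png",c["pixels"][:,:,::-1])
E
python3 ov2.py 3
python3 - <<'E'
from ov import *
from mv import *
p,R,s=cur()
# pack frame under tool: underside 13.3mm beyond TCP -> in tool frame z +0.0133 ; pack R = R diag(1,-1,-1)
PR=R@np.diag([1.,-1,-1]); o=p+R@np.array([0,0,.0135])
c=(280,200,440,360); im=crop_img("pics/scene3.png",*c,3.7,1.2); draw(im,"scene",c[:2],3.7,box(-26,26,-22,22,0,48),o,PR,(0,0,255))
cv2.imwrite("pics/v3.png",im)
E
```

```text
7.225 [ 0.32  1.06 -2.29] 0.04354345873045598
lane mm [26.2   0.75 97.82] rot err deg [ 0.05 -0.   -0.02]
```

View pics/v3.png

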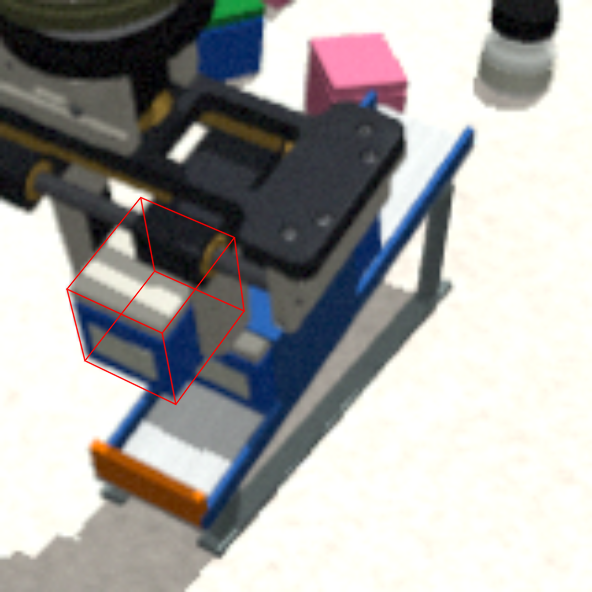

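View pics/top3.png

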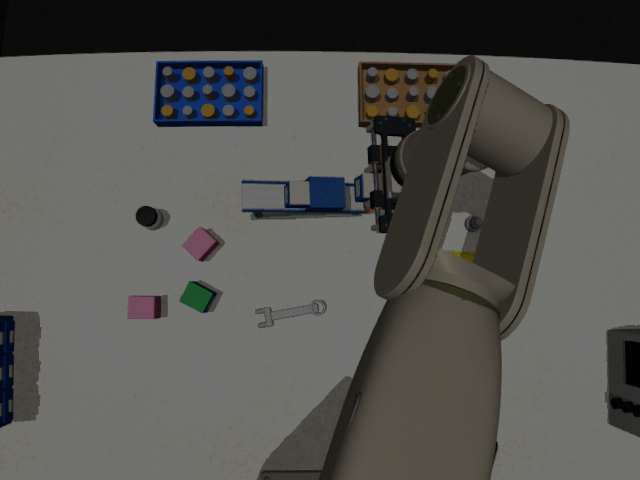

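```bash
cat > hold.py <<'E'
from ov import *
from mv import *
import sys
p,R,s=cur()
PR=R@np.diag([1.,-1,-1]); o=p+R@np.array([0,0,.0135])
c=(290,260,350,315); im=crop_img("pics/scene3.png",*c,10,1.0); draw(im,"scene",c[:2],10,box(-26,26,-22,22,0,48),o,PR,(0,0,255))
cv2.imwrite("pics/v4.png",im)
E
python3 hold.py
```

```text
(no output)
```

View pics/v4.png

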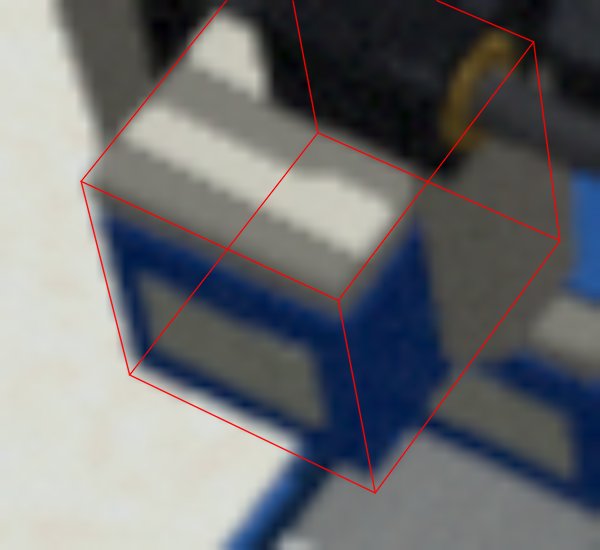

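Run:
```python
from mv import *
a=back("top",[(427,250),(485,251),(484,306),(425,305)],.012);b=back("scene",[(177,328),(219,359),(159,405),(117,367)],.012)
print(a.round(3).tolist(),a.mean(0),b.round(3).tolist(),b.mean(0))
```

```text
[[0.546, -0.225, 0.012], [0.544, -0.346, 0.012], [0.432, -0.34, 0.012], [0.435, -0.219, 0.012]] [ 0.4890028  -0.28251421  0.012     ] [[0.448, -0.223, 0.012], [0.55, -0.228, 0.012], [0.543, -0.342, 0.012], [0.438, -0.338, 0.012]] [ 0.49450073 -0.28285988  0.012     ]
```

Run:
```python
from mv import *
p,R,s=cur()
plan((p,R),down_pose(.490,-.283,.110,92),10)
```

```text
([-1.8, -1.6, -0.3], [-0.0, -1.5, 0.0])
([-1.8, -1.6, -0.3], [-0.0, -1.5, 0.0])
([-1.8, -1.6, -0.3], [-0.0, -1.5, 0.0])
([-1.8, -1.7, -0.2], [-0.0, -1.5, 0.0])
([-1.9, -1.6, -0.2], [-0.0, -1.5, 0.0])
([-1.8, -1.7, -0.1], [-0.0, -1.5, 0.0])
([-1.9, -1.6, -0.1], [-0.0, -1.5, 0.0])
([-1.8, -1.7, 0.0], [-0.0, -1.5, 0.0])
([-1.9, -1.6, 0.1], [-0.1, -1.5, 0.0])
([-1.8, -1.7, 0.1], [-0.0, -1.5, 0.1])
end err mm [-0.19  0.23 -0.3 ] deg 0.03
```

{"name": "drive_tool", "arguments": {
  "plan": [
    {"claw": 1,"linear": [-1.8,-1.6,-0.3],"angular": [0,-1.5,0]},
    {"claw": 1,"linear": [-1.8,-1.6,-0.3],"angular": [0,-1.5,0]},
    {"claw": 1,"linear": [-1.8,-1.6,-0.3],"angular": [0,-1.5,0]},
    {"claw": 1,"linear": [-1.8,-1.7,-0.2],"angular": [0,-1.5,0]},
    {"claw": 1,"linear": [-1.9,-1.6,-0.2],"angular": [0,-1.5,0]},
    {"claw": 1,"linear": [-1.8,-1.7,-0.1],"angular": [0,-1.5,0]},
    {"claw": 1,"linear": [-1.9,-1.6,-0.1],"angular": [0,-1.5,0]},
    {"claw": 1,"linear": [-1.8,-1.7,0],"angular": [0,-1.5,0]},
    {"claw": 1,"linear": [-1.9,-1.6,0.1],"angular": [-0.1,-1.5,0]},
    {"claw": 1,"linear": [-1.8,-1.7,0.1],"angular": [0,-1.5,0.1]},
    {"claw": 1,"linear": [0,0,0],"angular": [0,0,0]},
    {"claw": 1,"linear": [0,0,0],"angular": [0,0,0]}
  ]
}}

```text
t: 8.82
tool_pos: [0.4906, -0.2832, 0.1109]
orientation: [2.182, 2.258, 0.002]
force: [0.2, 0.2, -2.0]
opening: 0.0436
```

```bash
python3 ov2.py 4;  python3 - <<'E'
from mv import *
p,R,s=cur(); print(p,s["q"].round(3),np.degrees(Ro.from_matrix(down_pose(0,0,0,92)[1].T@R).as_rotvec()).round(2))
a=cv2.imread("pics/scene4.png")[260:440,90:270]
cv2.imwrite("pics/v5.png",cv2.resize(a,None,fx=3.3,fy=3.3))
E
```

```text
8.825 [ 0.15  0.16 -1.99] 0.043564681632952205
lane mm [-154.67  164.25  133.21] rot err deg [ -0.15 -15.01   0.08]
[ 0.49093826 -0.28290999  0.11091382] [-6.140e-01  1.150e-01  1.705e+00  1.000e-03  1.319e+00 -6.490e-01] [-0.13 -0.01  0.01]
```

View pics/v5.png

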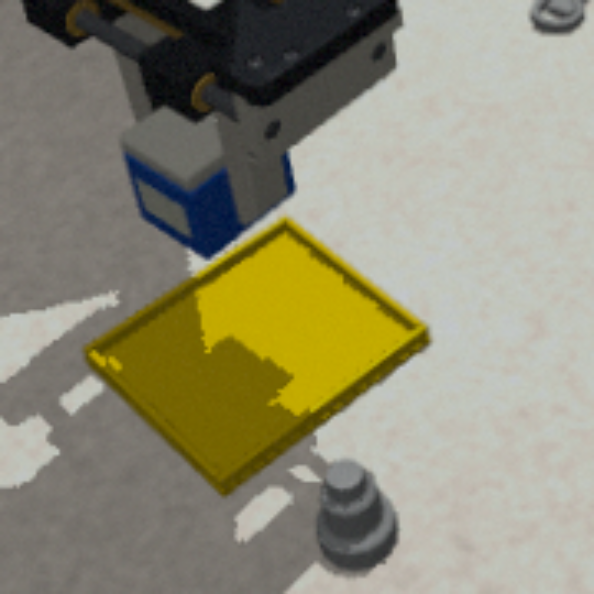

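{"name": "drive_tool", "arguments": {
  "plan": [
    {"claw": 1,"linear": [0,0,1.5],"angular": [0,0,0]},
    {"claw": 1,"linear": [0,0,2.0],"angular": [0,0,0]},
    {"claw": 1,"linear": [0,0,2.0],"angular": [0,0,0]},
    {"claw": 1,"linear": [0,0,1.5],"angular": [0,0,0]},
    {"claw": 1,"linear": [0,0,1.0],"angular": [0,0,0]},
    {"claw": 1,"linear": [0,0,0.5],"angular": [0,0,0]},
    {"claw": 1,"linear": [0,0,0],"angular": [0,0,0]},
    {"claw": 1,"linear": [0,0,0],"angular": [0,0,0]}
  ]
}}

```text
t: 9.93
tool_pos: [0.4913, -0.2836, 0.0266]
orientation: [2.181, 2.257, 0.002]
force: [0.1, 0.3, -1.8]
opening: 0.044
```

{"name": "drive_tool", "arguments": {
  "plan": [
    {"claw": 1,"linear": [0,0,0.2],"angular": [0,0,0]},
    {"claw": 1,"linear": [0,0,0.1],"angular": [0,0,0]},
    {"claw": 1,"linear": [0,0,0.1],"angular": [0,0,0]},
    {"claw": 1,"linear": [0,0,0],"angular": [0,0,0]}
  ]
}}

```text
t: 10.42
tool_pos: [0.4906, -0.2831, 0.0217]
orientation: [2.182, 2.258, 0.002]
force: [-0.1, -0.5, -1.8]
opening: 0.0442
```

{"name": "drive_tool", "arguments": {
  "plan": [
    {"claw": 1,"linear": [0,0,0.1],"angular": [0,0,0]},
    {"claw": 1,"linear": [0,0,0.1],"angular": [0,0,0]},
    {"claw": 1,"linear": [0,0,0],"angular": [0,0,0]}
  ]
}}

```text
t: 10.8
tool_pos: [0.4906, -0.2831, 0.0197]
orientation: [2.182, 2.258, 0.002]
force: [0.1, 0.0, -2.0]
opening: 0.0435
```

{"name": "drive_tool", "arguments": {
  "plan": [
    {"claw": 1,"linear": [0,0,0.1],"angular": [0,0,0]},
    {"claw": 1,"linear": [0,0,0],"angular": [0,0,0]}
  ]
}}

```text
t: 11.05
tool_pos: [0.4907, -0.2831, 0.0187]
orientation: [2.182, 2.258, 0.002]
force: [-0.1, 0.3, -1.9]
opening: 0.0441
```

{"name": "drive_tool", "arguments": {
  "plan": [
    {"claw": 1,"linear": [0,0,0.1],"angular": [0,0,0]},
    {"claw": 1,"linear": [0,0,0],"angular": [0,0,0]}
  ]
}}

```text
t: 11.3
tool_pos: [0.4907, -0.2832, 0.0177]
orientation: [2.182, 2.258, 0.002]
force: [0.2, 0.3, -2.2]
opening: 0.0439
```

{"name": "drive_tool", "arguments": {
  "plan": [
    {"claw": 1,"linear": [0,0,0.05],"angular": [0,0,0]},
    {"claw": 1,"linear": [0,0,0],"angular": [0,0,0]}
  ]
}}

```text
t: 11.55
tool_pos: [0.4907, -0.2832, 0.0173]
orientation: [2.182, 2.258, 0.002]
force: [0.3, 0.5, -2.1]
opening: 0.0438
```

{"name": "drive_tool", "arguments": {
  "plan": [
    {"claw": 1,"linear": [0,0,0.1],"angular": [0,0,0]},
    {"claw": 1,"linear": [0,0,0],"angular": [0,0,0]}
  ]
}}

```text
t: 11.8
tool_pos: [0.4907, -0.2831, 0.0162]
orientation: [2.182, 2.258, 0.002]
force: [-0.6, 0.0, -2.0]
opening: 0.0439
```

{"name": "drive_tool", "arguments": {
  "plan": [
    {"claw": 1,"linear": [0,0,0.05],"angular": [0,0,0]},
    {"claw": 1,"linear": [0,0,0],"angular": [0,0,0]}
  ]
}}

```text
t: 12.05
tool_pos: [0.4907, -0.2832, 0.0158]
orientation: [2.182, 2.258, 0.002]
force: [0.2, 0.1, -2.2]
opening: 0.0437
```

{"name": "drive_tool", "arguments": {
  "plan": [
    {"claw": 1,"linear": [0,0,0.05],"angular": [0,0,0]},
    {"claw": 1,"linear": [0,0,0],"angular": [0,0,0]}
  ]
}}

```text
t: 12.3
tool_pos: [0.4907, -0.2832, 0.0153]
orientation: [2.182, 2.258, 0.002]
force: [0.0, 1.0, -1.9]
opening: 0.0442
```

```bash
python3 ov2.py 5;  python3 - <<'E'
from mv import *
a=cv2.imread("pics/scene5.png")[280:420,90:230]
cv2.imwrite("pics/v6.png",cv2.resize(a,None,fx=4.2,fy=4.2))
E
```

```text
12.3 [ 0.04  1.03 -1.9 ] 0.044167654784197236
lane mm [-179.4   164.11   40.82] rot err deg [ -0.12 -15.02   0.06]
```

View pics/v6.png

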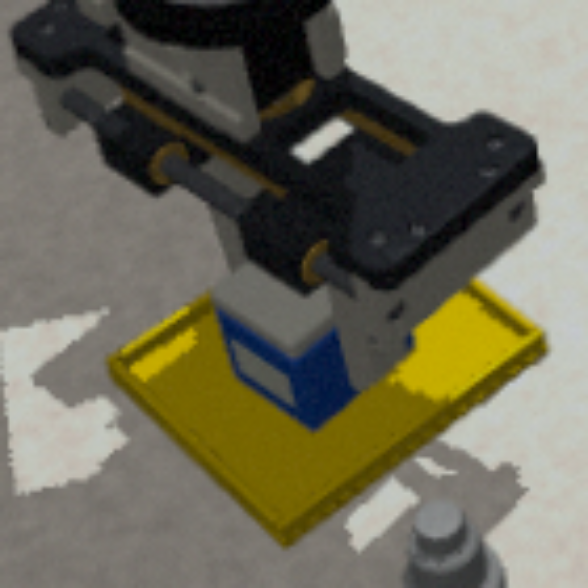

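{"name": "drive_tool", "arguments": {
  "plan": [
    {"claw": 1,"linear": [0,0,0.05],"angular": [0,0,0]},
    {"claw": 1,"linear": [0,0,0.05],"angular": [0,0,0]},
    {"claw": 1,"linear": [0,0,0],"angular": [0,0,0]}
  ]
}}

```text
t: 12.78
tool_pos: [0.4908, -0.2832, 0.0144]
orientation: [2.182, 2.258, 0.002]
force: [-0.6, -0.4, -0.8]
opening: 0.044
```

{"name": "drive_tool", "arguments": {
  "plan": [
    {"claw": 1,"linear": [0,0,0.05],"angular": [0,0,0]},
    {"claw": 1,"linear": [0,0,0],"angular": [0,0,0]}
  ]
}}

```text
t: 13.02
tool_pos: [0.4908, -0.2832, 0.0143]
orientation: [2.182, 2.258, 0.002]
force: [-2.6, 3.1, 5.2]
opening: 0.0439
```

{"name": "drive_tool", "arguments": {
  "plan": [
    {"claw": 0.3,"linear": [0,0,0],"angular": [0,0,0]},
    {"claw": 0.3,"linear": [0,0,0],"angular": [0,0,0]},
    {"claw": 0.3,"linear": [0,0,0],"angular": [0,0,0]},
    {"claw": 0.3,"linear": [0,0,-1],"angular": [0,0,0]},
    {"claw": 0.3,"linear": [0,0,-2],"angular": [0,0,0]},
    {"claw": 0.3,"linear": [0,0,-3],"angular": [0,0,0]},
    {"claw": 0.3,"linear": [0,0,-3],"angular": [0,0,0]},
    {"claw": 0.3,"linear": [0,0,-3],"angular": [0,0,0]},
    {"claw": 0.3,"linear": [0,0,0],"angular": [0,0,0]}
  ]
}}

```text
t: 14.15
tool_pos: [0.4928, -0.2847, 0.1388]
orientation: [2.177, 2.253, 0.004]
force: [0.4, 0.3, -0.7]
opening: 0.0647
```

```bash
python3 ov2.py 6;  python3 - <<'E'
from mv import *
a=cv2.imread("pics/scene6.png")[280:420,90:230]
cv2.imwrite("pics/v7.png",cv2.resize(a,None,fx=4.2,fy=4.2))
p,R,s=cur()
t=down_pose(.4534,.2299,.16,63)
print(p); plan((p,R),t,16)
E
```

```text
14.15 [ 0.41  0.34 -0.73] 0.06473904498390477
lane mm [-149.01  162.1   160.55] rot err deg [-4.700e-01 -1.529e+01  1.000e-02]
[ 0.49083522 -0.28338114  0.13469757]
([3.2, -0.1, -0.2], [0.0, 0.0, 1.8])
([3.2, -0.2, -0.2], [0.0, 0.0, 1.8])
([3.2, -0.3, -0.2], [0.0, 0.0, 1.8])
([3.2, -0.4, -0.2], [0.0, 0.0, 1.8])
([3.2, -0.5, -0.2], [0.0, 0.0, 1.8])
([3.2, -0.6, -0.1], [0.0, 0.0, 1.8])
([3.1, -0.7, -0.2], [0.0, 0.0, 1.8])
([3.1, -0.8, -0.1], [0.0, 0.0, 1.8])
([3.1, -0.9, -0.2], [0.0, 0.0, 1.8])
([3.0, -1.0, -0.1], [0.0, 0.0, 1.8])
([3.0, -1.1, -0.2], [0.0, -0.0, 1.8])
([3.0, -1.3, -0.1], [0.0, -0.0, 1.8])
([2.9, -1.3, -0.2], [0.0, -0.0, 1.8])
([2.9, -1.4, -0.1], [0.1, -0.0, 1.9])
([2.9, -1.5, -0.1], [0.0, -0.0, 1.8])
([2.8, -1.7, -0.2], [0.1, -0.0, 1.9])
end err mm [-0.02  0.5   0.01] deg 0.04
```

View pics/v7.png

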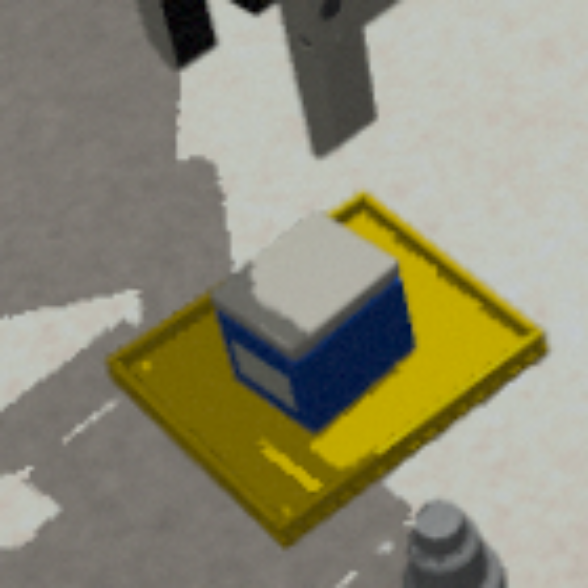

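{"name": "drive_tool", "arguments": {
  "plan": [
    {"claw": 0.1,"linear": [3.2,-0.1,-0.2],"angular": [0,0,1.8]},
    {"claw": 0.1,"linear": [3.2,-0.2,-0.2],"angular": [0,0,1.8]},
    {"claw": 0.1,"linear": [3.2,-0.3,-0.2],"angular": [0,0,1.8]},
    {"claw": 0.1,"linear": [3.2,-0.4,-0.2],"angular": [0,0,1.8]},
    {"claw": 0.1,"linear": [3.2,-0.5,-0.2],"angular": [0,0,1.8]},
    {"claw": 0.1,"linear": [3.2,-0.6,-0.1],"angular": [0,0,1.8]},
    {"claw": 0.1,"linear": [3.1,-0.7,-0.2],"angular": [0,0,1.8]},
    {"claw": 0.1,"linear": [3.1,-0.8,-0.1],"angular": [0,0,1.8]},
    {"claw": 0.1,"linear": [3.1,-0.9,-0.2],"angular": [0,0,1.8]},
    {"claw": 0.1,"linear": [3.0,-1.0,-0.1],"angular": [0,0,1.8]},
    {"claw": 0.1,"linear": [3.0,-1.1,-0.2],"angular": [0,0,1.8]},
    {"claw": 0.1,"linear": [3.0,-1.3,-0.1],"angular": [0,0,1.8]}
  ]
}}

```text
t: 15.75
tool_pos: [0.4627, 0.1026, 0.1524]
orientation: [2.569, 1.809, -0.001]
force: [-0.5, 0.7, -0.1]
opening: 0.0838
```

{"name": "drive_tool", "arguments": {
  "plan": [
    {"claw": 0.1,"linear": [2.9,-1.3,-0.2],"angular": [0,0,1.8]},
    {"claw": 0.1,"linear": [2.9,-1.4,-0.1],"angular": [0.1,0,1.9]},
    {"claw": 0.1,"linear": [2.9,-1.5,-0.1],"angular": [0,0,1.8]},
    {"claw": 0.1,"linear": [2.8,-1.7,-0.2],"angular": [0.1,0,1.9]},
    {"claw": 0.1,"linear": [0,0,0],"angular": [0,0,0]},
    {"claw": 0.1,"linear": [0,0,0],"angular": [0,0,0]}
  ]
}}

```text
t: 16.5
tool_pos: [0.4525, 0.2299, 0.1586]
orientation: [-2.677, -1.641, 0.004]
force: [-0.0, 0.8, 0.5]
opening: 0.0837
```

```bash
python3 ov2.py 7;  python3 - <<'E'
from mv import *
a=cv2.imread("pics/scene7.png")[100:290,270:460]
b=cv2.convertScaleAbs(cv2.imread("pics/top7.png")[210:400,110:300],alpha=1.8)
cv2.imwrite("pics/v8.png",cv2.resize(np.hstack([a,b]),None,fx=2.1,fy=2.1))
p,R,s=cur()
t=down_pose(.4534,.2299,.03,63.1)
print(p,s["q"].round(2)); plan((p,R),t,6,2)
E
```

```text
16.5 [-0.01  0.85  0.53] 0.08368011435432791
lane mm [354.32 184.08  46.15] rot err deg [ -3.63 -14.71  28.88]
[0.45288619 0.22960927 0.15900526] [ 0.37 -0.08  1.81  0.    1.41  0.84]
([0.01, 0.01, 2.15], [-0.0, 0.0, -0.0])
([0.01, 0.01, 2.15], [-0.0, 0.0, -0.0])
([0.01, 0.01, 2.15], [-0.0, 0.0, -0.0])
([0.01, 0.01, 2.15], [-0.0, 0.0, -0.1])
([0.01, 0.01, 2.15], [-0.1, 0.0, -0.0])
([0.01, 0.01, 2.15], [-0.0, 0.0, -0.1])
end err mm [0.03 0.01 0.  ] deg 0.06
```

View pics/v8.png

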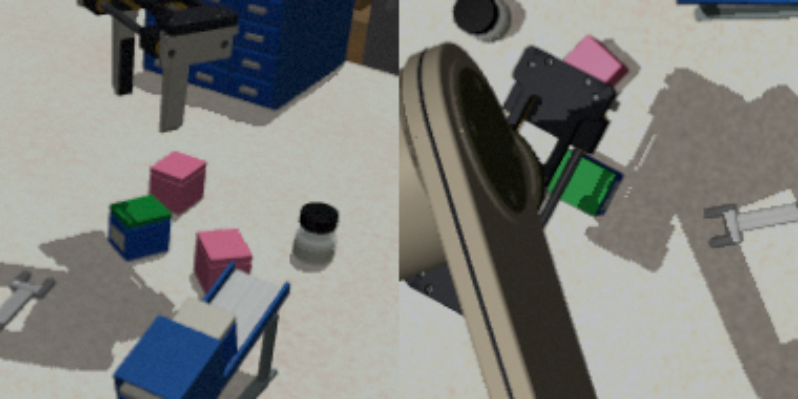

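{"name": "drive_tool", "arguments": {
  "plan": [
    {"claw": 0.1,"linear": [0,0,2],"angular": [0,0,0]},
    {"claw": 0.1,"linear": [0,0,2.5],"angular": [0,0,0]},
    {"claw": 0.1,"linear": [0,0,2.5],"angular": [0,0,0]},
    {"claw": 0.1,"linear": [0.1,0,2],"angular": [0,0,0]},
    {"claw": 0.1,"linear": [0,0,1],"angular": [0,0,0]},
    {"claw": 0.1,"linear": [0,0,0],"angular": [0,0,0]},
    {"claw": 0.1,"linear": [0,0,0],"angular": [0,0,0]}
  ]
}}

```text
t: 17.48
tool_pos: [0.4541, 0.2316, 0.0606]
orientation: [-2.678, -1.64, -0.001]
force: [0.1, -0.1, -0.1]
opening: 0.0836
```

```bash
python3 ov2.py 8;  python3 - <<'E'
from mv import *
a=cv2.imread("pics/scene8.png")[140:260,290:410]
cv2.imwrite("pics/v9.png",cv2.resize(a,None,fx=5,fy=5))
p,R,s=cur()
t=down_pose(.4534,.2299,.016,63.1)
print(p,s["q"].round(2)); plan((p,R),t,4,2)
E
```

```text
17.475 [ 0.11 -0.14 -0.1 ] 0.08363044390464468
lane mm [330.53 182.36 -48.91] rot err deg [ -3.79 -14.58  28.93]
[0.45420003 0.23182558 0.06073104] [0.37 0.02 1.9  0.   1.22 0.84]
([-0.05, 0.0, 1.12], [-0.0, -0.0, -0.0])
([-0.06, 0.01, 1.12], [-0.0, -0.0, -0.0])
([-0.05, 0.0, 1.12], [-0.0, -0.0, -0.1])
([-0.06, 0.01, 1.11], [-0.0, -0.1, -0.0])
end err mm [-0.01 -0.05  0.03] deg 0.05
```

View pics/v9.png

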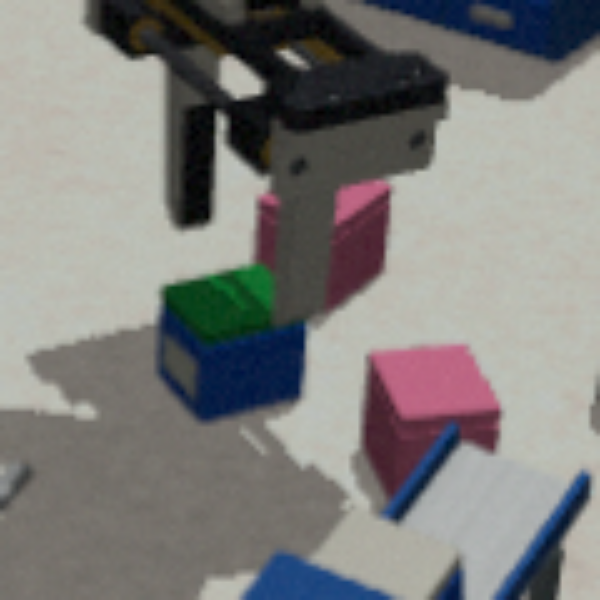

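{"name": "drive_tool", "arguments": {
  "plan": [
    {"claw": 0.1,"linear": [-0.2,0,1.2],"angular": [0,0,0]},
    {"claw": 0.1,"linear": [0,0,1.2],"angular": [0,0,0]},
    {"claw": 0.1,"linear": [0,0,1.1],"angular": [0,0,0]},
    {"claw": 0.1,"linear": [0,0,0.9],"angular": [0,0,0]},
    {"claw": 0.1,"linear": [0,0,0],"angular": [0,0,0]},
    {"claw": 1,"linear": [0,0,0],"angular": [0,0,0]},
    {"claw": 1,"linear": [0,0,0],"angular": [0,0,0]},
    {"claw": 1,"linear": [0,0,0],"angular": [0,0,0]},
    {"claw": 1,"linear": [0,0,0],"angular": [0,0,0]},
    {"claw": 1,"linear": [0,0,0],"angular": [0,0,0]}
  ]
}}

```text
t: 18.82
tool_pos: [0.4526, 0.2299, 0.0158]
orientation: [-2.678, -1.64, 0.0]
force: [-0.2, -0.3, 1.1]
opening: 0.044
```

{"name": "drive_tool", "arguments": {
  "plan": [
    {"claw": 1,"linear": [0,0,-1],"angular": [0,0,0]},
    {"claw": 1,"linear": [0,0,-2.5],"angular": [0,0,0]},
    {"claw": 1,"linear": [0,0,-3],"angular": [0,0,0]},
    {"claw": 1,"linear": [0,0,-3],"angular": [0,0,0]},
    {"claw": 1,"linear": [0,0,-3],"angular": [0,0,0]},
    {"claw": 1,"linear": [0,0,-2.5],"angular": [0,0,0]},
    {"claw": 1,"linear": [0,0,0],"angular": [0,0,0]},
    {"claw": 1,"linear": [0,0,0],"angular": [0,0,0]}
  ]
}}

```text
t: 19.82
tool_pos: [0.4521, 0.2295, 0.1646]
orientation: [-2.678, -1.64, 0.003]
force: [-0.1, 0.3, -3.0]
opening: 0.0437
```

Run:
```python
from mv import *
p,R,s=cur(); print(p,s["force"],s["opening"])
t=lane_pose(205,1,90); print(t[0])
plan((p,R),t,10,1)
```

```text
[0.45206073 0.22948079 0.16461004] [-0.14013926  0.31494468 -2.97219043] 0.04372099126103699
[0.64098105 0.08097475 0.16229123]
([-0.5, 2.4, 0.0], [0.4, 1.5, -2.9])
([-0.6, 2.3, -0.0], [0.4, 1.5, -2.9])
([-0.7, 2.3, -0.0], [0.4, 1.5, -2.9])
([-0.8, 2.3, -0.1], [0.4, 1.4, -2.9])
([-0.9, 2.2, -0.1], [0.3, 1.5, -2.9])
([-1.0, 2.2, -0.2], [0.4, 1.4, -2.9])
([-1.1, 2.1, -0.2], [0.3, 1.5, -2.9])
([-1.2, 2.0, -0.2], [0.4, 1.4, -2.9])
([-1.4, 2.0, -0.3], [0.3, 1.5, -2.9])
([-1.4, 1.9, -0.3], [0.4, 1.4, -2.8])
end err mm [ 0.19  0.28 -0.35] deg 0.06
```

{"name": "drive_tool", "arguments": {
  "plan": [
    {"claw": 1,"linear": [-0.5,2.4,0],"angular": [0.4,1.5,-2.9]},
    {"claw": 1,"linear": [-0.6,2.3,0],"angular": [0.4,1.5,-2.9]},
    {"claw": 1,"linear": [-0.7,2.3,0],"angular": [0.4,1.5,-2.9]},
    {"claw": 1,"linear": [-0.8,2.3,-0.1],"angular": [0.4,1.4,-2.9]},
    {"claw": 1,"linear": [-0.9,2.2,-0.1],"angular": [0.3,1.5,-2.9]},
    {"claw": 1,"linear": [-1.0,2.2,-0.2],"angular": [0.4,1.4,-2.9]},
    {"claw": 1,"linear": [-1.1,2.1,-0.2],"angular": [0.3,1.5,-2.9]},
    {"claw": 1,"linear": [-1.2,2.0,-0.2],"angular": [0.4,1.4,-2.9]},
    {"claw": 1,"linear": [-1.4,2.0,-0.3],"angular": [0.3,1.5,-2.9]},
    {"claw": 1,"linear": [-1.4,1.9,-0.3],"angular": [0.4,1.4,-2.8]},
    {"claw": 1,"linear": [0,0,0],"angular": [0,0,0]},
    {"claw": 1,"linear": [0,0,0],"angular": [0,0,0]}
  ]
}}

```text
t: 21.32
tool_pos: [0.6407, 0.0818, 0.1614]
orientation: [-2.043, -2.114, -0.266]
force: [-1.0, 0.6, -1.6]
opening: 0.0442
```

```bash
python3 ov2.py 9;  python3 - <<'E'
from mv import *
p,R,s=cur(); print(p,s["q"].round(2))
t=lane_pose(205,1,40); plan((p,R),t,4,2)
E
```

```text
21.325 [-0.97  0.62 -1.63] 0.04415086269896237
lane mm [205.57   1.3   88.97] rot err deg [ 0.12 -0.01  0.11]
[0.64086062 0.08226503 0.16245181] [-0.1   0.29  1.43  0.26  1.46 -0.17]
([-0.03, 0.0, 1.25], [-0.0, 0.0, -0.0])
([-0.03, 0.0, 1.24], [-0.0, 0.0, -0.0])
([-0.03, 0.01, 1.25], [-0.0, 0.0, -0.0])
([-0.04, 0.0, 1.24], [-0.0, 0.0, -0.0])
end err mm [-0.01 -0.03  0.01] deg 0.05
```

{"name": "drive_tool", "arguments": {
  "plan": [
    {"claw": 1,"linear": [0,0,1.2],"angular": [0,0,0]},
    {"claw": 1,"linear": [-0.1,0,1.3],"angular": [0,0,0]},
    {"claw": 1,"linear": [0,0,1.3],"angular": [0,0,0]},
    {"claw": 1,"linear": [0,0,1.2],"angular": [0,0,0]},
    {"claw": 1,"linear": [0,0,0],"angular": [0,0,0]},
    {"claw": 1,"linear": [0,0,0],"angular": [0,0,0]}
  ]
}}

```text
t: 22.18
tool_pos: [0.6416, 0.0934, 0.1149]
orientation: [-2.043, -2.117, -0.27]
force: [0.2, 0.2, -1.5]
opening: 0.0438
```

```bash
python3 ov2.py 10;  python3 - <<'E'
from ov import *
from mv import *
p,R,s=cur()
PR=R@np.diag([1.,-1,-1]); o=p+R@np.array([0,0,.0158])
c=(330,200,430,300); im=crop_img("pics/scene10.png",*c,6,1.3); cv2.imwrite("pics/v10.png",im)
draw(im,"scene",c[:2],6,box(-26,26,-22,22,0,48),o,PR,(0,0,255))
LR=lane_R(LY)
for b in (box(-6,244,-29,-25,0,10),box(-6,244,25,29,0,10)): draw(im,"scene",c[:2],6,b,LO+LR@np.array([0,0.001,.0028]),LR,(0,255,0))
cv2.imwrite("pics/v10b.png",im)
c=(230,165,320,235); im=crop_img("pics/top10.png",*c,8,1.8)
cv2.imwrite("pics/v11.png",im)
E
```

```text
22.175 [ 0.25  0.18 -1.5 ] 0.04377488163507634
lane mm [ 2.0473e+02 -7.0000e-02  4.0980e+01] rot err deg [-0.06 -0.02  0.01]
```

View pics/v10.png

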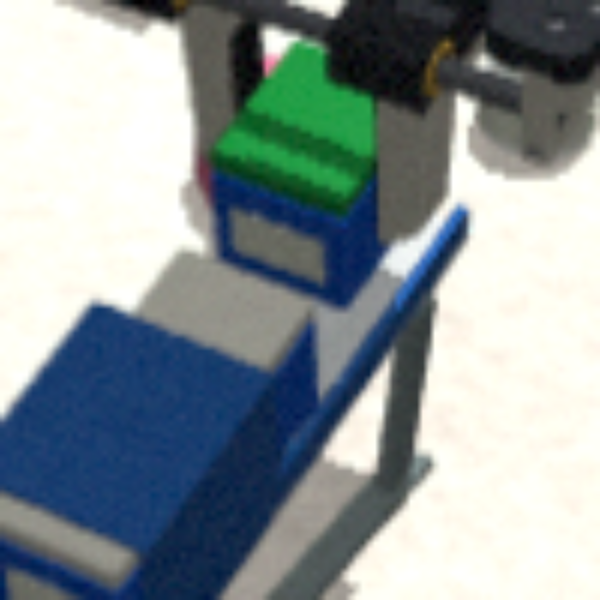

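View pics/v10b.png

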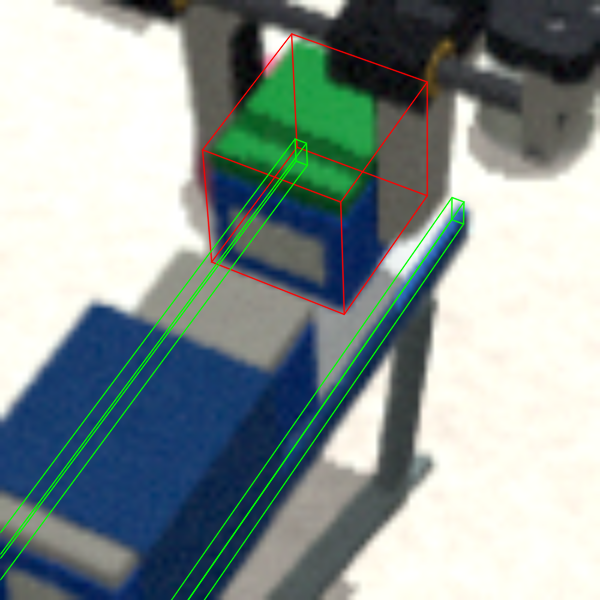

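View pics/v11.png

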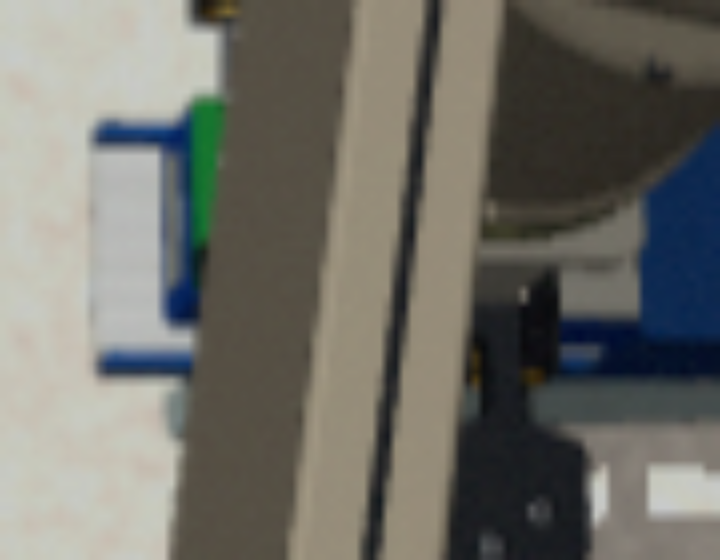

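{"name": "drive_tool", "arguments": {
  "plan": [
    {"claw": 1,"linear": [0,-0.15,0.5],"angular": [0,0,0]},
    {"claw": 1,"linear": [0,0,0.4],"angular": [0,0,0]},
    {"claw": 1,"linear": [0,0,0],"angular": [0,0,0]},
    {"claw": 1,"linear": [0,0,0],"angular": [0,0,0]}
  ]
}}

```text
t: 22.78
tool_pos: [0.6398, 0.0957, 0.1059]
orientation: [-2.043, -2.116, -0.269]
force: [0.1, -0.3, -2.3]
opening: 0.0439
```

```bash
python3 ov2.py 11;  python3 - <<'E'
from ov import *
from mv import *
c=(350,220,410,275); im=crop_img("pics/scene11.png",*c,10,1.2); cv2.imwrite("pics/v12.png",im)
c=(235,165,275,230); im=crop_img("pics/top11.png",*c,9,2); cv2.imwrite("pics/v13.png",im)
E
```

```text
22.775 [ 0.13 -0.29 -2.29] 0.04392985822739376
lane mm [204.69   1.68  31.66] rot err deg [-0.03 -0.02  0.02]
```

View pics/v12.png

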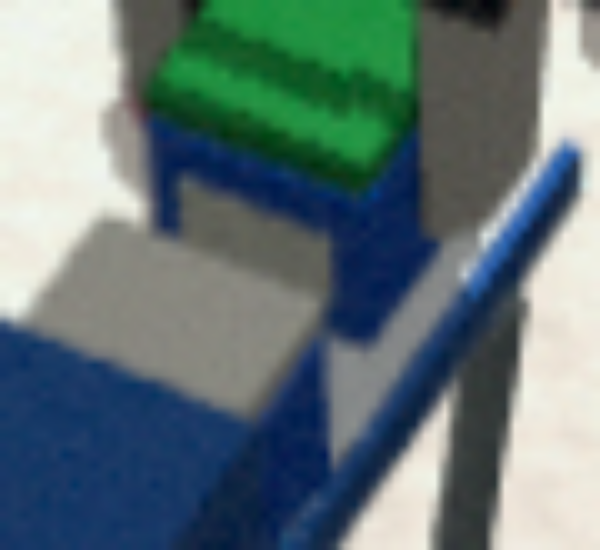

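View pics/v13.png

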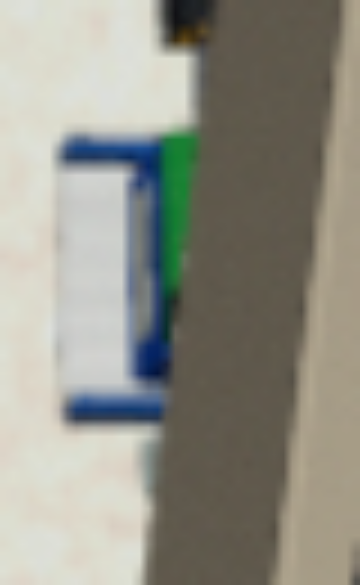

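{"name": "drive_tool", "arguments": {
  "plan": [
    {"claw": 1,"linear": [0,0,0.3],"angular": [0,0,0]},
    {"claw": 1,"linear": [0,0,0.3],"angular": [0,0,0]},
    {"claw": 1,"linear": [0,0,0],"angular": [0,0,0]},
    {"claw": 1,"linear": [0,0,0],"angular": [0,0,0]}
  ]
}}

```text
t: 23.38
tool_pos: [0.6397, 0.0973, 0.1]
orientation: [-2.043, -2.116, -0.269]
force: [0.0, 0.2, -2.4]
opening: 0.0439
```

{"name": "drive_tool", "arguments": {
  "plan": [
    {"claw": 1,"linear": [0,0,0.2],"angular": [0,0,0]},
    {"claw": 1,"linear": [0,0,0],"angular": [0,0,0]},
    {"claw": 1,"linear": [0,0,0],"angular": [0,0,0]}
  ]
}}

```text
t: 23.75
tool_pos: [0.6397, 0.0978, 0.0982]
orientation: [-2.043, -2.116, -0.269]
force: [0.5, -0.8, -2.4]
opening: 0.0442
```

```bash
python3 ov2.py 12;  python3 - <<'E'
from ov import *
from mv import *
c=(350,220,410,275); im=crop_img("pics/scene12.png",*c,7,1.2)
c=(235,165,275,220); im2=crop_img("pics/top12.png",*c,7,2); cv2.imwrite("pics/v14.png",np.hstack([im,im2]))
E
```

```text
23.75 [ 0.53 -0.79 -2.44] 0.04419292081875641
lane mm [204.68   1.67  23.68] rot err deg [-0.03 -0.02  0.02]
```

View pics/v14.png

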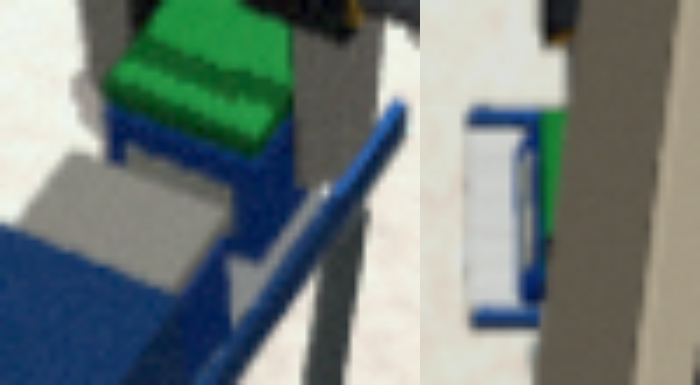

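{"name": "drive_tool", "arguments": {
  "plan": [
    {"claw": 1,"linear": [0,0,0.1],"angular": [0,0,0]},
    {"claw": 1,"linear": [0,0,0.1],"angular": [0,0,0]},
    {"claw": 1,"linear": [0,0,0.1],"angular": [0,0,0]},
    {"claw": 1,"linear": [0,0,0],"angular": [0,0,0]}
  ]
}}

```text
t: 24.35
tool_pos: [0.6396, 0.0986, 0.0951]
orientation: [-2.043, -2.116, -0.269]
force: [-0.3, -0.2, -2.2]
opening: 0.044
```

{"name": "drive_tool", "arguments": {
  "plan": [
    {"claw": 1,"linear": [0,0,0.1],"angular": [0,0,0]},
    {"claw": 1,"linear": [0,0,0],"angular": [0,0,0]},
    {"claw": 1,"linear": [0,0,0],"angular": [0,0,0]}
  ]
}}

```text
t: 24.72
tool_pos: [0.6397, 0.0988, 0.0943]
orientation: [-2.043, -2.116, -0.269]
force: [-1.0, -0.1, -2.6]
opening: 0.044
```

{"name": "drive_tool", "arguments": {
  "plan": [
    {"claw": 1,"linear": [0,0,0.1],"angular": [0,0,0]},
    {"claw": 1,"linear": [0,0,0],"angular": [0,0,0]}
  ]
}}

```text
t: 24.98
tool_pos: [0.6398, 0.099, 0.0938]
orientation: [-2.043, -2.117, -0.27]
force: [-1.3, -0.4, 2.1]
opening: 0.044
```

{"name": "drive_tool", "arguments": {
  "plan": [
    {"claw": 1,"linear": [0,0,0.05],"angular": [0,0,0]},
    {"claw": 1,"linear": [0,0,0],"angular": [0,0,0]}
  ]
}}

```text
t: 25.22
tool_pos: [0.6399, 0.099, 0.0938]
orientation: [-2.043, -2.117, -0.27]
force: [-4.0, -1.2, 6.3]
opening: 0.0441
```

{"name": "drive_tool", "arguments": {
  "plan": [
    {"claw": 1,"linear": [0,0,0.05],"angular": [0,0,0]},
    {"claw": 1,"linear": [0,0,0],"angular": [0,0,0]}
  ]
}}

```text
t: 25.48
tool_pos: [0.6399, 0.099, 0.0937]
orientation: [-2.043, -2.117, -0.27]
force: [-5.3, -4.2, 8.7]
opening: 0.0442
```

{"name": "drive_tool", "arguments": {
  "plan": [
    {"claw": 1,"linear": [0,0,-0.1],"angular": [0,0,0]},
    {"claw": 1,"linear": [0,0,0],"angular": [0,0,0]}
  ]
}}

```text
t: 25.72
tool_pos: [0.6399, 0.099, 0.0937]
orientation: [-2.044, -2.117, -0.27]
force: [-2.3, -2.6, 4.3]
opening: 0.044
```

```bash
python3 -c "
from mv import *
p,R,s=cur(); print(s['t'],s['force']); inlane(p,R)"
```

```text
25.725 [-2.3345799  -2.62269057  4.31822741]
lane mm [204.65   1.44  19.12] rot err deg [-0.07 -0.02  0.01]
```

{"name": "drive_tool", "arguments": {
  "plan": [
    {"claw": 0.2,"linear": [0,0,0],"angular": [0,0,0]},
    {"claw": 0.2,"linear": [0,0,0],"angular": [0,0,0]},
    {"claw": 0.2,"linear": [0,0,0],"angular": [0,0,0]},
    {"claw": 0.2,"linear": [0,0,0],"angular": [0,0,0]}
  ]
}}

```text
t: 26.22
tool_pos: [0.6397, 0.0991, 0.0932]
orientation: [-2.043, -2.116, -0.269]
force: [-0.3, 0.1, -0.1]
opening: 0.0738
```

{"name": "drive_tool", "arguments": {
  "plan": [
    {"claw": 0.2,"linear": [0,0,-1],"angular": [0,0,0]},
    {"claw": 0.2,"linear": [0,0,-2],"angular": [0,0,0]},
    {"claw": 0.2,"linear": [0,0,-2],"angular": [0,0,0]},
    {"claw": 0.2,"linear": [0,0,-2],"angular": [0,0,0]},
    {"claw": 0.2,"linear": [0,0,0],"angular": [0,0,0]}
  ]
}}

```text
t: 26.85
tool_pos: [0.6421, 0.0802, 0.1643]
orientation: [-2.046, -2.119, -0.274]
force: [0.6, 0.1, 0.3]
opening: 0.0744
```

```bash
python3 ov2.py 13;  python3 - <<'E'
from ov import *
from mv import *
c=(350,220,410,275); im=crop_img("pics/scene13.png",*c,7,1.2)
c=(235,165,275,220); im2=crop_img("pics/top13.png",*c,7,2); cv2.imwrite("pics/v15.png",np.hstack([im,im2]))
E
```

```text
26.85 [0.61 0.12 0.26] 0.07437488239101334
lane mm [ 2.0478e+02 -1.1000e-01  9.2130e+01] rot err deg [-0.33 -0.05 -0.02]
```

View pics/v15.png

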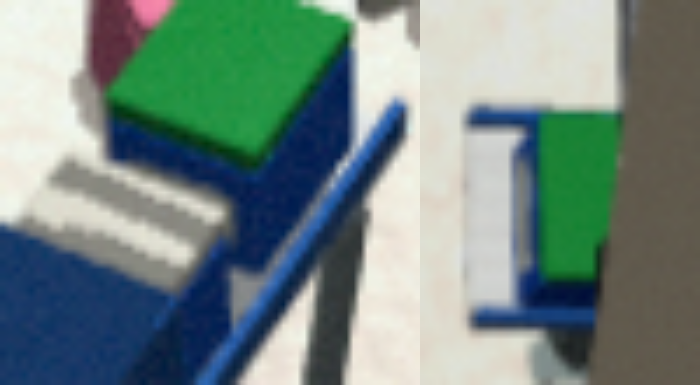

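{"name": "drive_tool", "arguments": {
  "plan": [
    {"claw": 1,"linear": [2.5,-0.15,0],"angular": [0.3,0,0]},
    {"claw": 1,"linear": [2.7,0,0],"angular": [0,0,0]},
    {"claw": 1,"linear": [0,0,0],"angular": [0,0,0]},
    {"claw": 1,"linear": [0,0,0],"angular": [0,0,0]},
    {"claw": 1,"linear": [0,0,0],"angular": [0,0,0]},
    {"claw": 1,"linear": [0,0,0],"angular": [0,0,0]},
    {"claw": 1,"linear": [0,0,0],"angular": [0,0,0]}
  ]
}}

```text
t: 27.82
tool_pos: [0.637, 0.1307, 0.1743]
orientation: [-2.041, -2.114, -0.263]
force: [0.1, 0.1, 0.8]
opening: 0.0089
```

Run:
```python
from mv import *
p,R,s=cur(); print(s["opening"],s["q"].round(2),s["force"].round(1)); inlane(p,R)
t=lane_pose(256,1.4,17); plan((p,R),t,5,2)
```

```text
0.008903024173628206 [-0.03  0.28  1.43  0.26  1.46 -0.09] [0.1 0.1 0.8]
lane mm [256.22   3.17  88.66] rot err deg [ 0.26 -0.02  0.05]
([-0.0, 0.04, 1.43], [-0.1, 0.0, -0.0])
([-0.01, 0.04, 1.43], [-0.0, 0.0, -0.0])
([-0.0, 0.04, 1.44], [-0.1, 0.0, -0.0])
([-0.01, 0.04, 1.43], [-0.0, 0.0, -0.0])
([-0.0, 0.03, 1.44], [-0.1, 0.0, -0.1])
end err mm [-0.05  0.01 -0.04] deg 0.06
```

{"name": "drive_tool", "arguments": {
  "plan": [
    {"claw": 1,"linear": [0,0,1.5],"angular": [-0.2,0,0]},
    {"claw": 1,"linear": [0,0.1,2.0],"angular": [0,0,0]},
    {"claw": 1,"linear": [0,0,2.0],"angular": [0,0,0]},
    {"claw": 1,"linear": [0,0,1.5],"angular": [0,0,0]},
    {"claw": 1,"linear": [0,0,0],"angular": [0,0,0]},
    {"claw": 1,"linear": [0,0,0],"angular": [0,0,0]}
  ]
}}

```text
t: 28.58
tool_pos: [0.6376, 0.1493, 0.1073]
orientation: [-2.042, -2.116, -0.268]
force: [-1.0, 0.0, -0.5]
opening: 0.0006
```

```bash
python3 ov2.py 14;  python3 - <<'E'
from ov import *
from mv import *
c=(340,190,440,290); im=crop_img("pics/scene14.png",*c,4,1.2)
c=(215,150,315,250); im2=crop_img("pics/top14.png",*c,4,2); cv2.imwrite("pics/v16.png",np.hstack([im,im2]))
E
```

```text
28.575 [-1.02  0.05 -0.47] 0.0006030828188689468
lane mm [256.81   1.91  19.14] rot err deg [ 0.02 -0.02  0.  ]
```

View pics/v16.png

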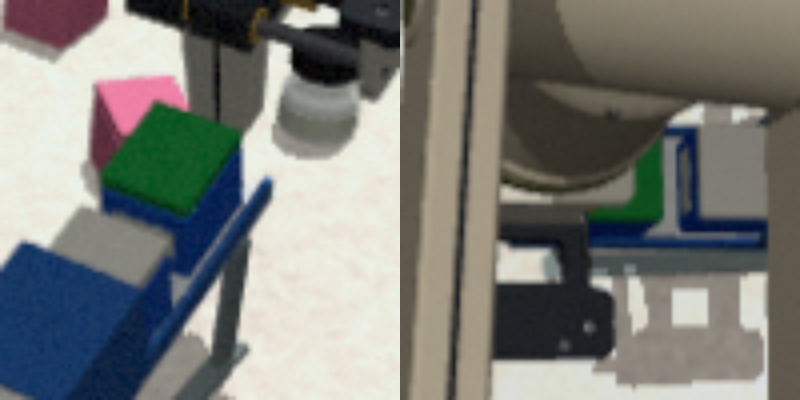

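{"name": "drive_tool", "arguments": {
  "plan": [
    {"claw": 1,"linear": [-0.5,0,0],"angular": [0,0,0]},
    {"claw": 1,"linear": [-0.5,0,0],"angular": [0,0,0]},
    {"claw": 1,"linear": [-0.3,0,0],"angular": [0,0,0]},
    {"claw": 1,"linear": [-0.3,0,0],"angular": [0,0,0]},
    {"claw": 1,"linear": [-0.3,0,0],"angular": [0,0,0]},
    {"claw": 1,"linear": [-0.3,0,0],"angular": [0,0,0]},
    {"claw": 1,"linear": [-0.3,0,0],"angular": [0,0,0]},
    {"claw": 1,"linear": [-0.3,0,0],"angular": [0,0,0]},
    {"claw": 1,"linear": [-0.3,0,0],"angular": [0,0,0]}
  ]
}}

```text
t: 29.8
tool_pos: [0.6383, 0.1192, 0.0988]
orientation: [-2.042, -2.116, -0.267]
force: [0.5, 0.6, -0.8]
opening: 0.0006
```

{"name": "drive_tool", "arguments": {
  "plan": [
    {"claw": 1,"linear": [-0.4,0,0],"angular": [0,0,0]},
    {"claw": 1,"linear": [-0.4,0,0],"angular": [0,0,0]},
    {"claw": 1,"linear": [-0.4,0,0],"angular": [0,0,0]},
    {"claw": 1,"linear": [-0.4,0,0],"angular": [0,0,0]}
  ]
}}

```text
t: 30.3
tool_pos: [0.6389, 0.1037, 0.0946]
orientation: [-2.042, -2.116, -0.267]
force: [0.9, 2.0, 1.1]
opening: 0.0003
```

```bash
python3 ov2.py 15;  python3 - <<'E'
from ov import *
from mv import *
c=(330,190,430,290); im=crop_img("pics/scene15.png",*c,4,1.2)
c=(215,150,315,250); im2=crop_img("pics/top15.png",*c,4,2); cv2.imwrite("pics/v17.png",np.hstack([im,im2]))
E
```

```text
30.3 [0.94 1.95 1.06] 0.00031506555378935547
lane mm [209.49   2.32  18.69] rot err deg [ 0.06 -0.01  0.02]
```

View pics/v17.png

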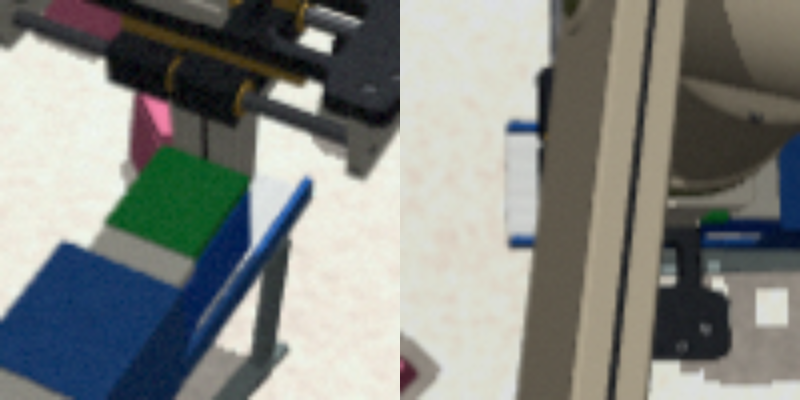

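{"name": "drive_tool", "arguments": {
  "plan": [
    {"claw": 1,"linear": [-0.4,0,0],"angular": [0,0,0]},
    {"claw": 1,"linear": [-0.4,0,0],"angular": [0,0,0]},
    {"claw": 1,"linear": [-0.4,0,0],"angular": [0,0,0]},
    {"claw": 1,"linear": [-0.4,0,0],"angular": [0,0,0]}
  ]
}}

```text
t: 30.9
tool_pos: [0.6394, 0.0882, 0.0904]
orientation: [-2.042, -2.116, -0.267]
force: [-0.2, 1.3, 1.0]
opening: 0.0003
```

{"name": "drive_tool", "arguments": {
  "plan": [
    {"claw": 1,"linear": [-0.4,0,0],"angular": [0,0,0]},
    {"claw": 1,"linear": [-0.4,0,0],"angular": [0,0,0]},
    {"claw": 1,"linear": [-0.4,0,0],"angular": [0,0,0]},
    {"claw": 1,"linear": [-0.3,0,0],"angular": [0,0,0]},
    {"claw": 1,"linear": [-0.2,0,0],"angular": [0,0,0]}
  ]
}}

```text
t: 31.52
tool_pos: [0.64, 0.0718, 0.086]
orientation: [-2.042, -2.116, -0.267]
force: [0.3, 1.0, -0.1]
opening: 0.0006
```

```bash
python3 ov2.py 16;  python3 - <<'E'
from ov import *
from mv import *
c=(290,220,410,350); im=crop_img("pics/scene16.png",*c,4.6,1.2)
cv2.imwrite("pics/v18.png",im)
E
```

```text
31.525 [ 0.26  1.05 -0.06] 0.0006335601410185142
lane mm [176.44   2.34  18.69] rot err deg [ 0.06 -0.02  0.03]
```

View pics/v18.png

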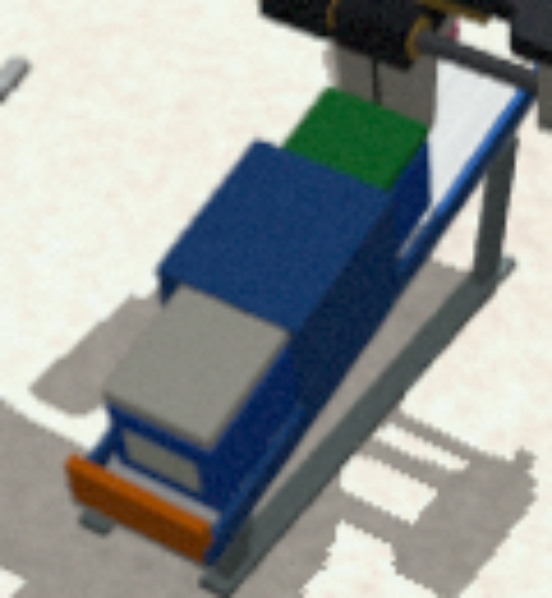

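{"name": "drive_tool", "arguments": {
  "plan": [
    {"claw": 1,"linear": [-0.2,0,0],"angular": [0,0,0]},
    {"claw": 1,"linear": [-0.2,0,0],"angular": [0,0,0]},
    {"claw": 1,"linear": [-0.2,0,0],"angular": [0,0,0]},
    {"claw": 1,"linear": [-0.1,0,0],"angular": [0,0,0]},
    {"claw": 1,"linear": [0,0,0],"angular": [0,0,0]}
  ]
}}

```text
t: 32.25
tool_pos: [0.6402, 0.065, 0.0842]
orientation: [-2.043, -2.116, -0.267]
force: [0.2, 0.8, -0.1]
opening: 0.0002
```

{"name": "drive_tool", "arguments": {
  "plan": [
    {"claw": 1,"linear": [-0.1,0,0],"angular": [0,0,0]},
    {"claw": 1,"linear": [-0.1,0,0],"angular": [0,0,0]}
  ]
}}

```text
t: 32.5
tool_pos: [0.6403, 0.0634, 0.0838]
orientation: [-2.042, -2.116, -0.267]
force: [-0.7, 2.4, 0.4]
opening: 0.0005
```

{"name": "drive_tool", "arguments": {
  "plan": [
    {"claw": 1,"linear": [-0.1,0,0],"angular": [0,0,0]},
    {"claw": 1,"linear": [-0.1,0,0],"angular": [0,0,0]}
  ]
}}

```text
t: 32.75
tool_pos: [0.6403, 0.0613, 0.0832]
orientation: [-2.042, -2.116, -0.267]
force: [0.5, 1.4, 0.6]
opening: 0.0004
```

{"name": "drive_tool", "arguments": {
  "plan": [
    {"claw": 1,"linear": [-0.1,0,0],"angular": [0,0,0]},
    {"claw": 1,"linear": [0,0,0],"angular": [0,0,0]}
  ]
}}

```text
t: 33.0
tool_pos: [0.6403, 0.0603, 0.0829]
orientation: [-2.042, -2.116, -0.267]
force: [0.2, 0.6, 0.7]
opening: 0.0005
```

{"name": "drive_tool", "arguments": {
  "plan": [
    {"claw": 1,"linear": [-0.05,0,0],"angular": [0,0,0]},
    {"claw": 1,"linear": [0,0,0],"angular": [0,0,0]}
  ]
}}

```text
t: 33.25
tool_pos: [0.6404, 0.0599, 0.0828]
orientation: [-2.042, -2.116, -0.267]
force: [0.0, 1.6, -0.1]
opening: 0.0004
```

{"name": "drive_tool", "arguments": {
  "plan": [
    {"claw": 1,"linear": [-0.05,0,0],"angular": [0,0,0]},
    {"claw": 1,"linear": [0,0,0],"angular": [0,0,0]}
  ]
}}

```text
t: 33.5
tool_pos: [0.6404, 0.0594, 0.0827]
orientation: [-2.042, -2.116, -0.267]
force: [-0.6, 0.9, 0.2]
opening: 0.0002
```

{"name": "drive_tool", "arguments": {
  "plan": [
    {"claw": 1,"linear": [-0.05,0,0],"angular": [0,0,0]},
    {"claw": 1,"linear": [0,0,0],"angular": [0,0,0]}
  ]
}}

```text
t: 33.75
tool_pos: [0.6404, 0.0592, 0.0826]
orientation: [-2.042, -2.116, -0.268]
force: [0.1, 2.9, -0.3]
opening: 0.0006
```

```bash
python3 ov2.py 17;  python3 - <<'E'
from ov import *
from mv import *
c=(290,270,360,350); im=crop_img("pics/scene17.png",*c,7,1.2)
cv2.imwrite("pics/v19.png",im)
E
```

```text
33.75 [ 0.08  2.9  -0.32] 0.0006425580199562319
lane mm [163.4    2.32  18.69] rot err deg [0.06 0.   0.01]
```

View pics/v19.png

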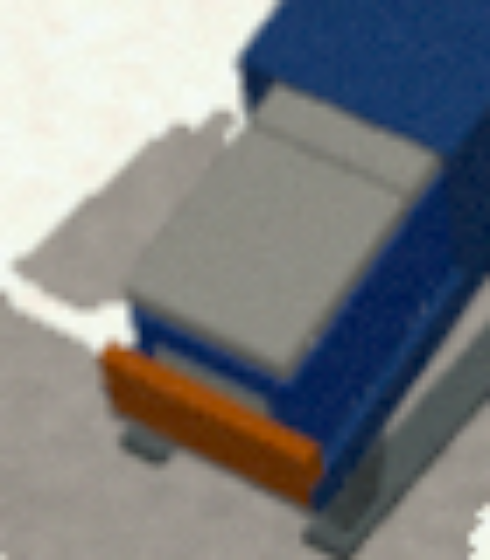

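{"name": "drive_tool", "arguments": {
  "plan": [
    {"claw": 1,"linear": [-0.05,0,0],"angular": [0,0,0]},
    {"claw": 1,"linear": [0,0,0],"angular": [0,0,0]}
  ]
}}

```text
t: 34.1
tool_pos: [0.6404, 0.0592, 0.0827]
orientation: [-2.041, -2.116, -0.268]
force: [-0.6, 5.0, 1.7]
opening: 0.0007
```

{"name": "drive_tool", "arguments": {
  "plan": [
    {"claw": 1,"linear": [-0.05,0,0],"angular": [0,0,0]},
    {"claw": 1,"linear": [0,0,0],"angular": [0,0,0]}
  ]
}}

```text
t: 34.35
tool_pos: [0.6405, 0.0591, 0.0827]
orientation: [-2.041, -2.116, -0.269]
force: [-1.7, 7.2, 1.2]
opening: 0.0005
```

{"name": "drive_tool", "arguments": {
  "plan": [
    {"claw": 1,"linear": [-0.1,0,0],"angular": [0,0,0]},
    {"claw": 1,"linear": [0,0,0],"angular": [0,0,0]},
    {"claw": 1,"linear": [0,0,0],"angular": [0,0,0]}
  ]
}}

```text
t: 34.72
tool_pos: [0.6406, 0.0591, 0.0827]
orientation: [-2.04, -2.116, -0.27]
force: [-0.6, 10.5, 2.3]
opening: 0.0003
```

```bash
python3 ov2.py 18;  python3 - <<'E'
from ov import *
from mv import *
c=(290,220,410,350); im=crop_img("pics/scene18.png",*c,4.6,1.2)
cv2.imwrite("pics/v20.png",im)
E
```

```text
34.725 [-0.63 10.45  2.34] 0.0003457360553694792
lane mm [163.35   2.2   18.78] rot err deg [ 0.06  0.14 -0.04]
```

View pics/v20.png

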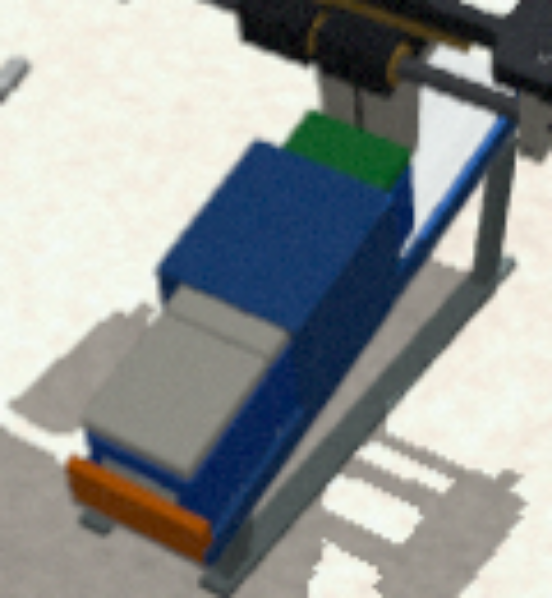

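{"name": "drive_tool", "arguments": {
  "plan": [
    {"claw": 1,"linear": [0.2,0,0],"angular": [0,0,0]},
    {"claw": 1,"linear": [0.4,0,0],"angular": [0,0,0]},
    {"claw": 1,"linear": [1.0,0,0],"angular": [0,0,0]},
    {"claw": 1,"linear": [1.5,0,0],"angular": [0,0,0]},
    {"claw": 1,"linear": [1.5,0,-1],"angular": [0,0,0]},
    {"claw": 1,"linear": [0.5,0,-3],"angular": [0,0,0]},
    {"claw": 1,"linear": [0,0,-4],"angular": [0,0,0]},
    {"claw": 1,"linear": [0,0,-5],"angular": [0,0,0]},
    {"claw": 1,"linear": [0,0,-5],"angular": [0,0,0]},
    {"claw": 1,"linear": [0,0,0],"angular": [0,0,0]}
  ]
}}

```text
t: 36.08
tool_pos: [0.6432, 0.0594, 0.2765]
orientation: [-2.047, -2.122, -0.278]
force: [0.1, -0.4, 0.2]
opening: 0.0005
```

```bash
python3 ov2.py 19;  python3 - <<'E'
from ov import *
from mv import *
c=(290,220,410,350); im=crop_img("pics/scene19.png",*c,4.6,1.2)
cv2.imwrite("pics/v21.png",im)
E
```

```text
36.075 [ 0.11 -0.35  0.22] 0.0004843241259615337
lane mm [213.64  -0.48 205.91] rot err deg [-0.53 -0.12 -0.11]
```

View pics/v21.png

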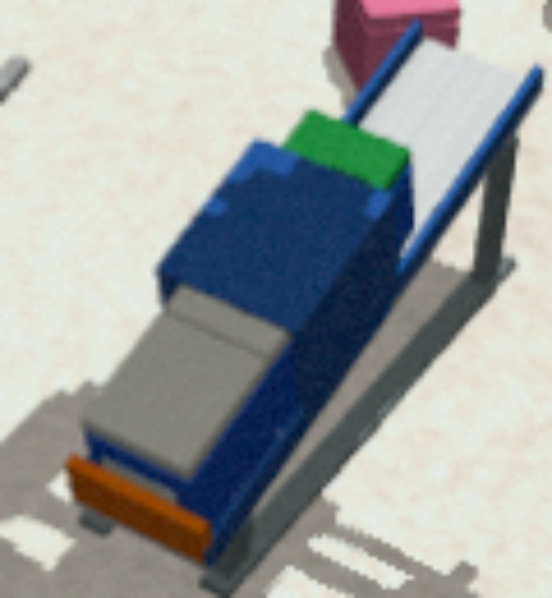

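View pics/scene19.png

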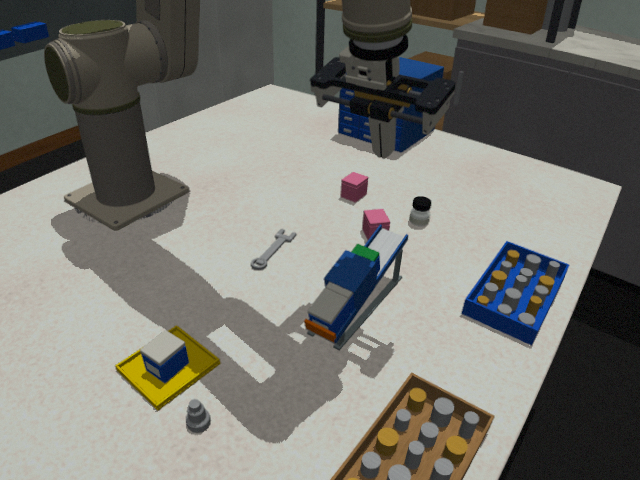

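View pics/top19.png

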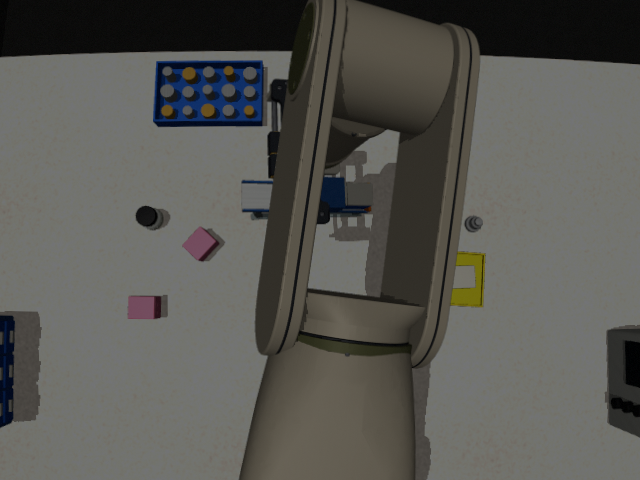

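Run:
```python
from mv import *
R=lane_R(LY)
q=proj("scene",LO+np.array([[.156,-.022,.048],[.156,.022,.048],[0,-.022,.048],[0,.022,.048]])@R.T)
print(((q-[290,220]+.5)*4.6).round(0))
from plant import close_job
print(close_job())
```

```text
[[416. 152.]
 [312. 110.]
 [187. 473.]
 [ 77. 419.]]
the job is handed in; nothing more can be done
None
```

The job is done and handed in at about 36 s of the 62 s allowed.

- **Oldest pack:** I lifted it square off the lane and lowered it until the force first showed contact (about 5 N). It was released upright in the yellow tray, and the camera confirms it.
- **New pack:** I took the green-lidded pack, not the pink look-alikes. It was set down at the lane's high end (about 9 N on contact) and pushed from behind with closed fingers.
- **Row home:** The row moved at about 1–3 N. It then stopped moving while the force rose to about 10.5 N, so I took it as home.

**Last checks:**
- The next pack's lid corners show at the pixels where the oldest pack's were at the start, against the stop.
- The new pack's rear edge is within about 1.5 px of where it would be with three packs in contact. The final finger position of 163.4 mm matches 156 mm of packs plus half a finger.
- The contact between packs under the cover cannot be seen directly; it is inferred from these numbers.
- The fitting, jar, spanner and pink boxes were not touched, and they look unmoved in the last pictures.

**Disagreements:** The lane floor, by contact in the tray and the lane, lay about 3 mm higher than the camera fit. The two cameras' fits of the lane differed by about 1–3 mm. I handled both by lowering with force checks.

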